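# Torque down the clamp on a pewter chasing plate

### The job

The strap clamp that holds the pewter plate on the chasing block is only finger-tight. Take the break-over torque wrench from its wooden rest, seat its socket fully down on the clamp's square-headed screw and pull it smoothly clockwise (seen from above) until the hinge in the wrench clearly breaks over, some 5 degrees; stop there, without driving the hinge to its end stop, which would overtighten the screw. Ease off, lift the wrench away and lay it back in its rest with the screw left tight, without bumping the soft pewter or disturbing the other tools.

Things in the scene. Friction and masses are not known exactly. Their poses are not given: they have to be found in the camera images.
- wrench: break-over torque wrench, about 0.44 kg, 223 mm long, handle along its -x, z up. Origin: centre of the mouth (lower end) of its socket, a steel cylinder 37 mm wide, 24 mm tall, with a square opening 21.6 mm across flats, 14 mm deep, facing down, sides along x and y. Above it a round head 40 mm wide (top at 44 mm); a vertical hinge pin 34 mm behind the axis. Balances about 100 mm behind the axis.
- grip (a point): point on the wrench's handle where it is well held, 125 mm behind the socket's axis, 34 mm above its mouth, x along the handle to the head, z up. Handle centred at this height: flat steel tube 16 mm wide, 20 mm tall from 54 to 109 mm behind the axis, then black rubber grip 24 x 24 mm to 209 mm, then a 20 mm knob.
- handle (a joint): angle at the wrench's hinge, rad: about 0 (straight) until the set torque (1.2 N m at the pin, some 13 N of sideways pull at grip); then the handle gives clockwise against the head, the pull no longer rising, up to an end stop at 0.26, beyond which the screw is overtightened. It springs straight when the load is taken off.
- screw_head (a point): centre of the top of the clamp screw's square steel head: 20 mm across flats, 12 mm tall, upper 3 mm chamfered to 15 mm across, on a round washer (40 mm wide) on the strap; top 77 mm above the bench. x and y are square to the flats and turn with the screw, z up. The seated socket stands on the washer, its mouth 12 mm below this point.
- screw (a joint): how far the screw is turned, rad, growing clockwise seen from above. It turns stiffly (0.4 N m) for some 0.2 to 0.6 rad before it comes hard; then it hardly gives any more under the wrench's set torque. It stays where it is left.
- clamp: fixed clamp fixture, origin on the bench under the screw's axis: iron base plate 220 x 160 x 16 mm (x -70 to +150 mm), hardwood block 46 mm high at x +20 to +145 mm, steel strap 42 mm wide along x from -63 to +53 mm, its top at 62 mm. Only the washer and screw head stand higher.
- plate: soft pewter plate, 112 x 136 x 2 mm with two raised rosettes, on the hardwood block under the strap's nose, its top 48 mm above the bench; same origin as clamp. Not to be struck with the wrench.
- rest: the wrench's wooden rest, fixed, origin on the bench under the middle of its 200 x 75 x 14 mm plank. Two 12 mm thick saddles with notches flaring upwards, 15 mm deep: at x +63 mm (22 mm wide, floor 60 mm high) and x -70 mm (31 mm wide, floor 58 mm high). Wrench in place: along the rest's x, head to +x, its origin at x +125, y 0, z +36 mm of the rest, grip at x 0, z +70 mm.
- hammer: bystander: chasing hammer lying on the bench, wooden handle 220 mm, dark steel head; origin mid handle
- punch_a: bystander: steel punch, 8 mm square, 107 mm long, lying on the bench
- punch_b: bystander: steel punch like punch_a
- punch_c: bystander: steel punch like punch_a, lying between the rest and the clamp
- scraper: bystander: scraper with a wooden handle, 180 mm long, lying beside the rest on the side away from the clamp
- doming_block: bystander: 52 mm steel cube with round hollows, on the bench near the robot
- tin: bystander: open metal tin, 70 mm wide, 55 mm tall, at the far side of the bench
Not all that is in view belongs to the job. There is more than one size of the rest; the job needs the smaller.

How it is judged:
By the outcome, as a careful person would: the job done as asked, in the order asked, and still so for the second after the job is handed in, with the robot touching nothing.
It also fails if it takes over 58 s, if anything falls off the work surface, if the arm or the gripper's body presses on something with over 40 N, if the wrist force passes 120 N, or if a joint passes its speed limit or range.

### The arm

A 6-joint arm with a two-finger parallel gripper is mounted at the origin on the work surface. World frame = base frame: x ahead of the robot, y to its left, z up, the work surface at z = 0. Lengths are in mm, angles in rad, forces in N, time in s.
With the tool pointing down it reaches from about 350 to 975 mm from the base axis. Payload 7.1 kg.
Tool frame: the origin (TCP) lies at the very end of the fingers, on their centre line; the grasp point (between the pads) lies 19 mm behind it (ctrl.grip_point_offset is the distance from the TCP to the grasp point, in mm); z points along the fingers, y is the direction in which the jaws open and shut (so a half turn about z gives the same grasp; the last joint's range is limited). The gripper opens to 88 mm and grips with 3 to 60 N. Pads are 20 mm wide; open, the fingers measure 115 mm over their backs; the gripper's body (75 mm by 178 mm) begins 61 mm behind the grasp point.
Start: joints at [-1.296, 0.423, 1.63, -0, 1.089, -0.019], TCP at [181.013, -598.197, 222.675] pointing down, gripper open.
Joint ranges: [-3, 3], [-0.9, 2.11], [0.09, 2.58], [-1.31, 4.45], [0.11, 2.69], [-2.54, 2.54]. Speed limits (rad/s): [2.39, 2.39, 3.01, 3.14, 3.14, 3.14].

### API

Orientations are given as a rotation vector (axis times angle).
In Python, from workcell import ctrl gives the robot as it stands.
- The arm moves only by the tool move_arm, never from a script. Its argument "increments" is one flat list of numbers, 5 for each row, row after row: the closure in counts, from 0 (fully open) to 255 (shut), then the shift along the tool's x, y, z in mm, then the turn about the tool's z in degrees. In form: [grip, dx, dy, dz, yaw, grip, dx, dy, dz, yaw, ...]. A call has 1 to 12 rows; each row is the pose to reach, as a shift and turn from the pose measured when the call began, along the tool's axes at that moment; what a row does not reach only later rows make up. A row lasts 1/8 s, in which the tool goes at most 62.5 mm and 10.7 degrees, less where a joint would pass 70% of its speed; a pose out of reach is approached as far as the arm can. A call with a gripper value outside its range is refused whole. The fingers move at their own pace and stop on an object; the grip force is fixed at half the most. Time passes only in rows, so rows that repeat a pose let the fingers close. It gives the time, the measured TCP pose, the force and the opening at its end, in the units of the state.
- ctrl.get_obs(): the state, without advancing time (a new reading comes with each control period).
- ctrl.get_image(name): name is "scene" or "side" or "wrist"; returns a dict with "frame" (400x640x3 uint8, red, green, blue), "vertical_fov" (degrees; the focal length in pixels is half the picture's height over the tangent of half this angle, whatever the lens; pixels are square), "cx", "cy" (the principal point, pixels), "pose" (4x4, takes a point from camera to world coordinates); the wrist camera has in their place "mount" (4x4, takes a point from camera to tool coordinates, whose origin is the TCP and whose axes are the flange's). Camera axes: x right, y down, z forward; pixel columns grow to the right and rows downward; lengths in mm; the calibration is good to about 2 mm. The wrist camera is an equidistant fisheye: a pixel r from the principal point sees the ray r / f radians off the axis. A picture is of the moment at which its call begins: read the wrist's pose just before it. There is no depth.
- ctrl.close_job(): hands the job in, once; it reports no verdict.
The state is a dict: "t": time; "qpos": joint angles; "qvel": joint speeds; "joint_torque": joint torques, N m; "ee_pos": TCP position; "orientation": TCP orientation; "ft_force": force on the tool from outside, world axes, zero at the start; "moment": the same for the moment, N m; "width": finger opening in mm.
Only numpy, scipy, OpenCV 4.12 (cv2) and the standard library are available. Lean on these libraries where they do the work, as an engineer would, in place of code of your own. Each camera call takes 0.05 s, during which the arm holds its last target.

## Working session

There is one attempt and no reset: what is moved stays moved. The work goes in short steps, Python scripts to look and compute and a tool call to move; the robot and the scene stay as the last step left them, time stands still between calls to the robot, and variables do not carry over. Pictures are saved under pics/ and viewed, and the job is handed in when it is done.

Besides the shell and the picture viewer there is one more tool, called after "Call:" in YAML: its name, and indented under it one key for each argument. move_arm: Moves the arm, as the interface text tells. Its arguments: {"type":"object","properties":{"increments":{"type":"array","items":{"type":"number"}}},"required":["increments"]}

```bash
mkdir -p pics; ls
cat > h.py <<'E'
import numpy as np, cv2
from scipy.spatial.transform import Rotation as R
from workcell import ctrl
def obs():
    o=ctrl.get_obs(); return o
def save(im,name): cv2.imwrite('pics/'+name+'.png',cv2.cvtColor(im['frame'],cv2.COLOR_RGB2BGR))
def ray(im,u,v,o=None):
    f=200/np.tan(np.radians(im['vertical_fov'])/2)
    a=np.array([u-im['cx'],v-im['cy']],float)
    if 'pose' in im:
        d=np.array([a[0]/f,a[1]/f,1]);P=np.array(im['pose'])
    else:
        r=np.hypot(*a);t=r/f
        d=np.array([*(np.sin(t)*a/max(r,1e-9)),np.cos(t)])
        T=np.eye(4);T[:3,:3]=R.from_rotvec(o['orientation']).as_matrix();T[:3,3]=o['ee_pos']
        P=T@np.array(im['mount'])
    d=P[:3,:3]@d
    return P[:3,3],d/np.linalg.norm(d)
def onz(im,u,v,z,o=None):
    p,d=ray(im,u,v,o); return p+d*(z-p[2])/d[2]
def proj(im,X,o=None):
    f=200/np.tan(np.radians(im['vertical_fov'])/2)
    if 'pose' in im: P=np.array(im['pose'])
    else:
        T=np.eye(4);T[:3,:3]=R.from_rotvec(o['orientation']).as_matrix();T[:3,3]=o['ee_pos'];P=T@np.array(im['mount'])
    c=P[:3,:3].T@(np.array(X)-P[:3,3])
    if 'pose' in im: return im['cx']+f*c[0]/c[2],im['cy']+f*c[1]/c[2]
    r=np.hypot(c[0],c[1]);t=np.arctan2(r,c[2]);return im['cx']+f*t*c[0]/r,im['cy']+f*t*c[1]/r
def tri(rays):
    A=np.zeros((3,3));b=np.zeros(3)
    for p,d in rays:
        M=np.eye(3)-np.outer(d,d);A+=M;b+=M@p
    return np.linalg.solve(A,b)
E
python3 - <<'E'
from h import *
o=obs();print({k:np.round(v,3) for k,v in o.items()})
for n in ['scene','side','wrist']:
    im=ctrl.get_image(n);save(im,n+'0');print(n,im['vertical_fov'],im['cx'],im['cy'],np.round(im.get('pose',im.get('mount')),3).tolist())
E
```

```text
pics
{'t': np.float64(0.0), 'qpos': array([-1.296,  0.424,  1.631, -0.   ,  1.089, -0.019]), 'qvel': array([-0.   , -0.001, -0.001, -0.   ,  0.   , -0.001]), 'joint_torque': array([ 1.0000e-03, -5.4462e+01, -2.7366e+01,  6.4000e-02,  2.3000e-02,
       -0.0000e+00]), 'ee_pos': array([ 180.871, -597.665,  221.896]), 'orientation': array([-3.106, -0.46 ,  0.   ]), 'ft_force': array([0.273, 0.21 , 0.231]), 'moment': array([ 0.059, -0.033,  0.05 ]), 'width': np.float64(88.041)}
scene 54.29034845383942 321.15834050534204 202.57676891385697 [[-0.023, 0.514, -0.858, 1547.616], [1.0, -0.003, -0.028, 26.63], [-0.017, -0.858, -0.513, 723.751], [0.0, 0.0, 0.0, 1.0]]
side 47.112492500104956 326.60823293133467 196.7729655376324 [[-0.964, -0.21, 0.163, 313.74], [-0.266, 0.737, -0.621, 748.92], [0.011, -0.642, -0.767, 997.296], [0.0, 0.0, 0.0, 1.0]]
wrist 65.70646984690485 323.87595879106516 200.67258790261457 [[-0.001, -0.953, -0.302, 83.785], [1.0, -0.001, -0.0, -0.284], [-0.0, -0.302, 0.953, -161.711], [0.0, 0.0, 0.0, 1.0]]
```

View pics/scene0.png

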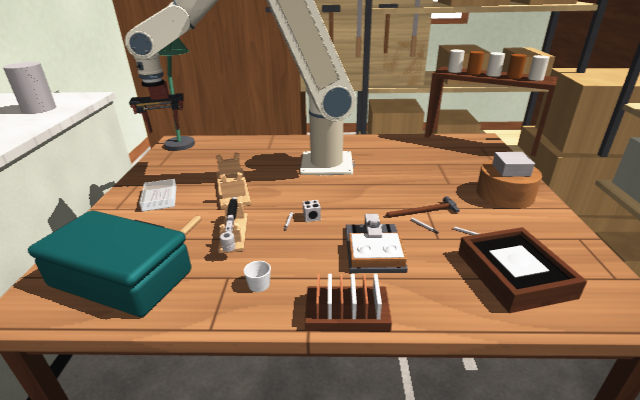

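View pics/side0.png

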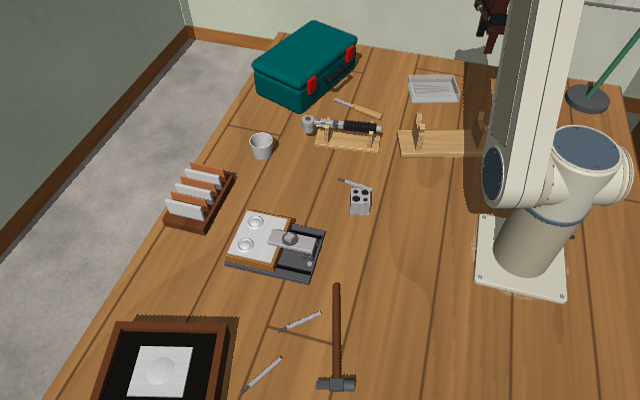

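View pics/wrist0.png

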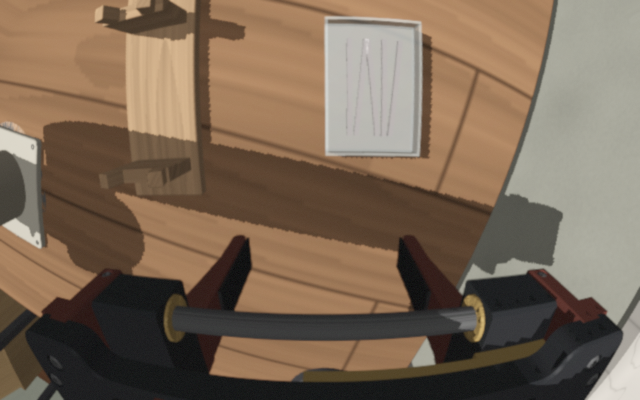

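The scene view shows the wrench in the smaller rest, head at (228,241), and the clamp at (375,240). The larger, empty rest is at (232,180). The side view has the wrench head at (308,124) and the screw at (290,238).

Run:
```python
import cv2
s=cv2.imread('pics/side0.png');c=cv2.imread('pics/scene0.png')
def z(i,x,y,w,h,n): cv2.imwrite('pics/'+n+'.png',cv2.resize(i[y:y+h,x:x+w],None,fx=6,fy=6,interpolation=cv2.INTER_CUBIC))
z(s,295,85,100,80,'zs_w');z(s,220,200,110,85,'zs_c');z(c,195,180,90,85,'zc_w');z(c,335,205,80,75,'zc_c')
```

```text
(no output)
```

View pics/zs_w.png

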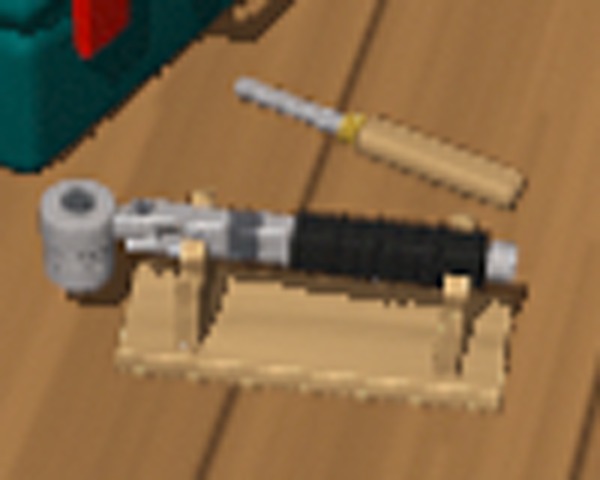

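View pics/zs_c.png

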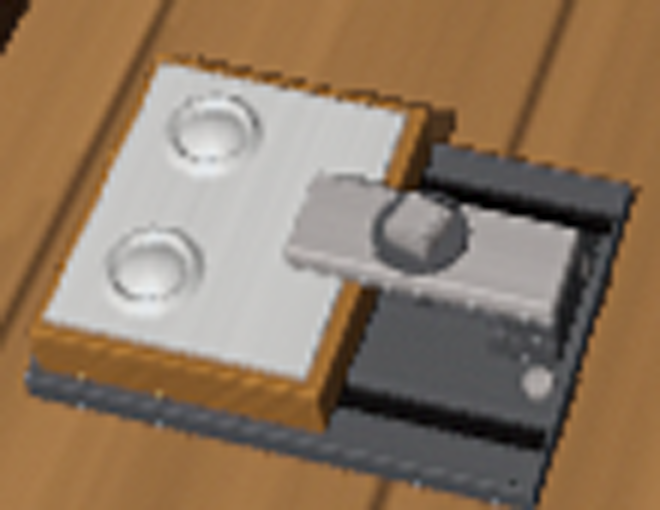

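View pics/zc_w.png

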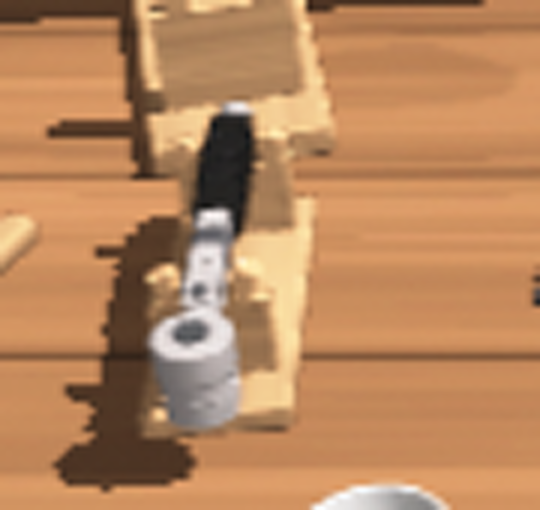

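View pics/zc_c.png

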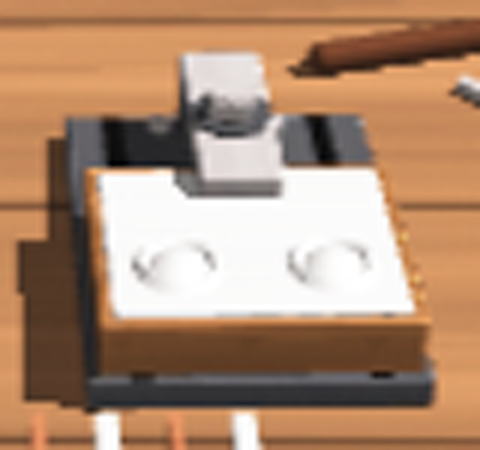

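Run:
```python
from h import *
s=ctrl.get_image('side');c=ctrl.get_image('scene')
S=lambda u,v:(295+u/6,85+v/6);C=lambda u,v:(195+u/6,180+v/6)
S2=lambda u,v:(220+u/6,200+v/6);C2=lambda u,v:(335+u/6,205+v/6)
def both(n,a,b,z):
    print(n,tri([ray(s,*a),ray(c,*b)]).round(1),onz(s,*a,z)[:2].round(1),onz(c,*b,z)[:2].round(1))
both('head',S(77,198),C(190,330),80)
both('knobend',S(515,258),C(237,110),70)
both('rest corner right-front',S(120,360),C(293,425),14)
both('screw',S2(420,213),C2(232,100),77)
both('plate A',S2(158,62),C2(113,318),48)
both('plate B',S2(45,325),C2(415,315),48)
both('plate C',S2(305,380),C2(375,172),48)
both('plate D',S2(408,108),C2(97,175),48)
for a,b in [((318,178),(295,255))]:
  p=onz(s,*S2(*a),62);q=onz(s,*S2(*b),62);print('strapnose',p.round(1),q.round(1))
p=onz(s,*S2(578,228),62);q=onz(s,*S2(558,308),62);print('straprear',p.round(1),q.round(1))
```

```text
head [ 646.6 -276.    80.1] [ 646.6 -280. ] [ 649.7 -273.4]
knobend [ 425.2 -302.1   72.1] [ 425.1 -308.4] [ 425.6 -300.4]
rest corner right-front [ 616.5 -243.8    1.9] [ 612.4 -238.7] [ 637.7 -234.5]
screw [565.1 147.8  71.3] [562.4 146.8] [578.2 149.9]
plate A [707.4  83.6  45.6] [705.8  82.6] [712.5  85.2]
plate B [701.9 221.5  42.9] [699.1 222. ] [710.1 221.8]
plate C [590.8 218.8  44.2] [588.8 217.8] [598.8 219.9]
plate D [594.2  79.8  45.9] [592.6  76.7] [601.2  82.8]
strapnose [612.9 131.7  62. ] [608.9 170.8  62. ]
straprear [501.5 126.4  62. ] [498.3 166.2  62. ]
```

Call:
move_arm:
  increments: [0,434,-195,0,10,0,434,-195,0,10,0,434,-195,0,10,0,434,-195,0,10,0,434,-195,0,10,0,434,-195,0,10,0,434,-195,0,10,0,434,-195,0,10,0,434,-195,0,10,0,434,-195,0,10,0,434,-195,0,10]

```text
t: 1.62
ee_pos: [539.0, -286.5, 222.4]
orientation: [-3.135, -0.185, 0.001]
ft_force: [-0.7, -0.5, 0.3]
width: 87.7
```

Run:
```python
from h import *
o=obs();print({k:np.round(o[k],3) for k in ['t','qpos','ee_pos','orientation','ft_force']})
im=ctrl.get_image('wrist');save(im,'wrist1')
```

```text
{'t': np.float64(1.625), 'qpos': array([-0.508,  0.402,  1.663,  0.   ,  1.077,  0.945]), 'ee_pos': array([ 538.956, -286.509,  222.407]), 'orientation': array([-3.135e+00, -1.850e-01,  1.000e-03]), 'ft_force': array([-0.653, -0.543,  0.252])}
```

View pics/wrist1.png

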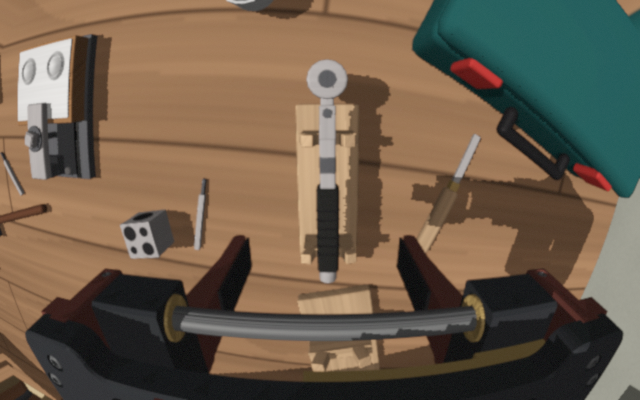

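The wrist view shows the wrench nearly along tool x: head top centre about (327,79), rubber from (328,187) to (328,270), knob end near (329,280).

Run:
```python
from h import *
o=obs();im=ctrl.get_image('wrist')
Rm=R.from_rotvec(o['orientation']).as_matrix()
for n,u,v,z in [('head',327,79,80),('rub0',327.5,187,82),('rub1',328,269,82),('knob',329,281,70),('restTL',297,105,14),('restTR',357,107,14)]:
    p=onz(im,u,v,z,o);print(n,p.round(1), (Rm.T@(p-o['ee_pos'])).round(1))
g=cv2.cvtColor(im['frame'],cv2.COLOR_RGB2GRAY)
for v in [79,115,150,170,200,215,230,245,260]: print(v,g[v,300:356].tolist())
print('xyaw',np.degrees(np.arctan2(Rm[1,0],Rm[0,0])),np.degrees(np.arccos(-Rm[2,2])))
cv2.imwrite('pics/w1z.png',cv2.resize(cv2.cvtColor(im['frame'],cv2.COLOR_RGB2BGR)[50:300,270:390],None,fx=2.4,fy=2.4,interpolation=cv2.INTER_CUBIC))
```

```text
head [ 648.4 -276.3   80. ] [109.9   2.7 142.4]
rub0 [ 541.7 -289.5   82. ] [  2.4   3.3 140.4]
rub1 [ 447.7 -301.5   82. ] [-92.4   4.2 140.5]
knob [ 424.3 -305.7   70. ] [-116.1    5.7  152.5]
restTL [ 619.3 -244.7   14. ] [ 84.7 -32.  208.4]
restTR [ 625.3 -315.3   14. ] [ 82.4  38.8 208.4]
79 [133, 133, 134, 133, 134, 137, 158, 184, 192, 187, 183, 182, 182, 181, 181, 181, 176, 156, 124, 101, 96, 96, 94, 94, 94, 93, 90, 92, 91, 93, 92, 93, 92, 92, 94, 103, 133, 163, 175, 176, 176, 176, 176, 175, 172, 163, 138, 99, 76, 74, 70, 74, 73, 72, 73, 73]
115 [166, 166, 168, 170, 171, 171, 170, 169, 170, 169, 169, 171, 170, 167, 162, 159, 162, 164, 163, 167, 173, 170, 152, 124, 104, 96, 95, 94, 93, 93, 101, 129, 157, 163, 150, 147, 158, 167, 172, 174, 175, 177, 179, 179, 178, 173, 170, 163, 143, 121, 108, 96, 95, 96, 97, 97]
150 [177, 176, 177, 178, 181, 182, 182, 181, 180, 179, 179, 179, 180, 178, 175, 172, 172, 174, 176, 179, 181, 180, 177, 177, 177, 176, 176, 176, 177, 177, 176, 174, 171, 166, 145, 144, 157, 165, 169, 169, 172, 174, 175, 177, 180, 181, 178, 171, 165, 153, 118, 97, 96, 97
[... 875 characters left out ...]
, 48, 37, 37, 36, 36, 36, 36, 34, 35, 34, 37, 36, 32, 36, 35, 36, 34, 34, 26, 33, 90, 147, 164, 164, 163, 157, 132, 111, 100, 96, 94, 91, 90, 89, 89, 88, 90, 89]
245 [180, 182, 173, 150, 109, 85, 84, 82, 84, 84, 83, 83, 83, 83, 80, 76, 66, 47, 35, 32, 34, 39, 38, 37, 39, 36, 37, 37, 33, 35, 36, 37, 35, 34, 36, 30, 31, 24, 33, 54, 66, 69, 71, 71, 71, 72, 72, 71, 70, 72, 71, 72, 74, 81, 91, 90]
260 [146, 172, 184, 186, 188, 189, 189, 187, 183, 171, 142, 100, 89, 111, 128, 136, 129, 95, 59, 45, 40, 39, 40, 40, 40, 42, 39, 40, 39, 38, 38, 39, 38, 38, 39, 35, 32, 37, 83, 129, 139, 139, 137, 125, 120, 152, 172, 169, 160, 156, 158, 157, 155, 154, 153, 149]
xyaw 6.742953253047277 0.04662759122447023
```

View pics/w1z.png

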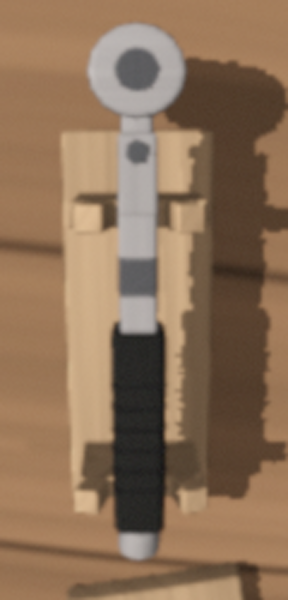

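Call:
move_arm:
  increments: [0,67,-430,50,0,0,67,-430,50,0,0,67,-430,50,0,0,67,-430,50,0,0,67,-430,50,0,0,67,-430,50,0,0,67,-430,50,0,0,67,-430,50,0,0,67,-430,50,0,0,67,-430,50,0]

```text
t: 2.98
ee_pos: [555.3, 146.7, 173.0]
orientation: [-3.136, -0.181, 0.0]
ft_force: [-0.6, -0.5, 0.8]
width: 87.7
```

Run:
```python
from h import *
o=obs();print({k:np.round(o[k],3) for k in ['t','qpos','ee_pos','orientation','ft_force']})
im=ctrl.get_image('wrist');save(im,'wrist2')
u,v=proj(im,[563,147.5,77],o);print(u,v)
u,v=int(u),int(v)
cv2.imwrite('pics/w2z.png',cv2.resize(cv2.cvtColor(im['frame'],cv2.COLOR_RGB2BGR)[v-50:v+50,u-60:u+60],None,fx=6,fy=6,interpolation=cv2.INTER_CUBIC));print(u-60,v-50)
```

```text
{'t': np.float64(2.975), 'qpos': array([2.370e-01, 4.120e-01, 1.781e+00, 1.000e-03, 9.480e-01, 1.692e+00]), 'ee_pos': array([555.278, 146.732, 172.989]), 'orientation': array([-3.136, -0.181,  0.   ]), 'ft_force': array([-0.598, -0.454,  0.804])}
324.465582216462 194.3214248623395
264 144
```

View pics/wrist2.png

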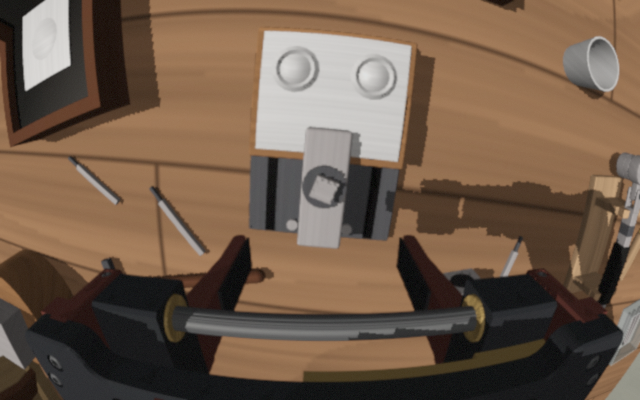

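View pics/w2z.png

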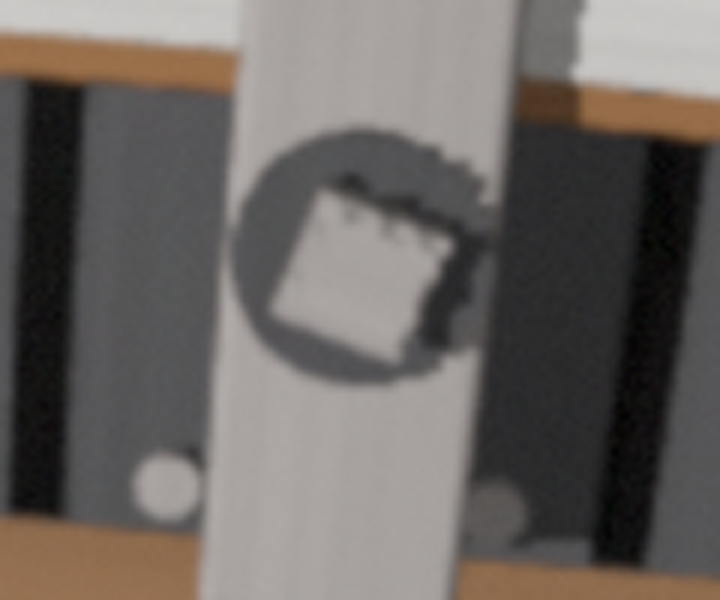

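Run:
```python
from h import *
o=obs();im=ctrl.get_image('wrist')
Z=lambda u,v:(264+(u+.5)/6-.5,144+(v+.5)/6-.5)
for z in (74,75.5,77):
    P=[onz(im,*Z(*q),z,o)[:2] for q in [(322,185),(455,240),(402,362),(270,312)]]
    P=np.array(P);c=P.mean(0)
    e=[P[(i+1)%4]-P[i] for i in range(4)]
    print(z,c.round(1),[round(np.linalg.norm(x),1) for x in e],[round(np.degrees(np.arctan2(x[1],x[0])),1) for x in e])
for a,b in [((363,128),(363,382)),((232,255),(494,255))]:
    print('washer',((onz(im,*Z(*a),65,o)+onz(im,*Z(*b),65,o))/2).round(1),np.linalg.norm(onz(im,*Z(*a),65,o)-onz(im,*Z(*b),65,o)))
for a,b in [((240,0),(202,590)),((520,0),(458,590))]:
    d=onz(im,*Z(*a),62,o)-onz(im,*Z(*b),62,o);print('strap',np.degrees(np.arctan2(d[1],d[0])))
# cross-check via washer in other views: screw axis from fixed cams
for n in ['scene','side']:
    m=ctrl.get_image(n); save(m,n+'2')
    print(n,proj(m,[563,147,77]),proj(m,[563,147,65]))
```

```text
74 [566.5 148.3] [np.float64(20.9), np.float64(20.1), np.float64(20.9), np.float64(20.6)] [np.float64(-106.4), np.float64(164.4), np.float64(74.9), np.float64(-15.5)]
75.5 [566.9 148.4] [np.float64(20.8), np.float64(20.0), np.float64(20.7), np.float64(20.4)] [np.float64(-106.4), np.float64(164.4), np.float64(74.9), np.float64(-15.5)]
77 [567.3 148.4] [np.float64(20.6), np.float64(19.9), np.float64(20.6), np.float64(20.3)] [np.float64(-106.4), np.float64(164.4), np.float64(74.9), np.float64(-15.5)]
washer [566.8 148.3  65. ] 39.5546106079624
washer [567.2 148.3  65. ] 39.40329284618681
strap 1.770357955315177
strap 1.9153960248502653
scene (np.float64(372.22075994358505), np.float64(218.86888896899782)) (np.float64(372.02140684115477), np.float64(222.18970724006235))
side (np.float64(289.7255340619846), np.float64(235.49548967123013)) (np.float64(289.97464619492604), np.float64(238.30953995133498))
```

Call:
move_arm:
  increments: [0,-81,432,0,-0.6,0,-81,432,0,-0.6,0,-81,432,0,-0.6,0,-81,432,0,-0.6,0,-81,432,0,-0.6,0,-81,432,0,-0.6,0,-81,432,30,-0.6,0,-81,432,43,-0.6,0,-81,432,43,-0.6,0,-81,432,43,-0.6]

```text
t: 4.42
ee_pos: [525.0, -290.1, 130.0]
orientation: [-3.134, -0.2, 0.0]
ft_force: [-0.1, -0.0, 0.4]
width: 87.7
```

Run:
```python
from h import *
o=obs();print({k:np.round(o[k],3) for k in ['t','qpos','ee_pos','orientation','ft_force']})
im=ctrl.get_image('wrist');save(im,'wrist3')
```

```text
{'t': np.float64(4.425), 'qpos': array([-5.250e-01,  5.040e-01,  1.748e+00,  1.000e-03,  8.900e-01,
        9.180e-01]), 'ee_pos': array([ 525.03 , -290.054,  130.044]), 'orientation': array([-3.134, -0.2  ,  0.   ]), 'ft_force': array([-0.107, -0.043,  0.357])}
```

View pics/wrist3.png

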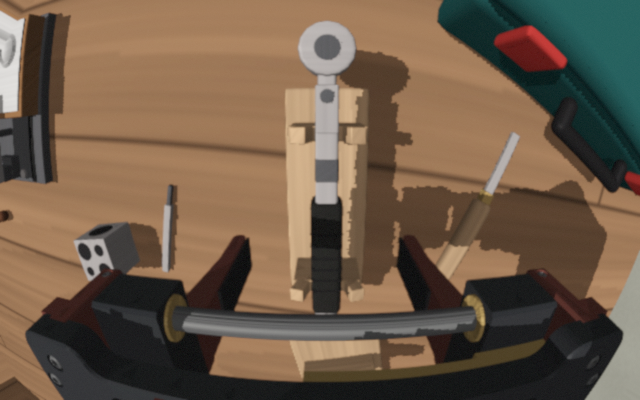

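The wrench lies straight along tool x: head top at (327,48), hinge pin at (327,96), front edge of the rubber near row 198.

Run:
```python
from h import *
o=obs();im=ctrl.get_image('wrist')
Rm=R.from_rotvec(o['orientation']).as_matrix()
for n,u,v,z in [('head',327,48,80),('pin',327,96,80),('rub0',327,198,82),('mid',326.5,240,82),('rub1',326,305,82)]:
    p=onz(im,u,v,z,o);print(n,p.round(1), (Rm.T@(p-o['ee_pos'])).round(1))
print('xyaw',np.degrees(np.arctan2(Rm[1,0],Rm[0,0])))
```

```text
head [ 648.3 -276.    80. ] [123.6   1.8  50.5]
pin [ 615.2 -280.3   80. ] [90.3  1.8 50.5]
rub0 [ 544.6 -289.4   82. ] [19.1  1.9 48.5]
mid [ 512.1 -293.3   82. ] [-13.7   1.6  48.4]
rub1 [ 452.2 -300.8   82. ] [-74.    1.4  48.4]
xyaw 7.324282227258234
```

Call:
move_arm:
  increments: [0,-1.4,1.7,40,0,0,-1.4,1.7,70,0,0,-1.4,1.7,79,0,0,-1.4,1.7,79,0,255,-1.4,1.7,79,0,255,-1.4,1.7,79,0,255,-1.4,1.7,79,0,255,-1.4,1.7,79,0,255,-1.4,1.7,79,0,255,-1.4,1.7,79,0,255,-1.4,1.7,79,0,255,-1.4,1.7,79,0]

```text
t: 6.02
ee_pos: [524.4, -291.9, 51.5]
orientation: [-3.135, -0.201, -0.001]
ft_force: [-0.4, -0.1, -0.2]
width: 23.9
```

Run:
```python
from h import *
o=obs();print({k:np.round(o[k],3) for k in ['t','qpos','ee_pos','orientation','ft_force','moment','width']})
im=ctrl.get_image('wrist');save(im,'wrist4')
```

```text
{'t': np.float64(6.025), 'qpos': array([-5.280e-01,  6.220e-01,  1.775e+00,  1.000e-03,  7.450e-01,
        9.140e-01]), 'ee_pos': array([ 524.411, -291.882,   51.521]), 'orientation': array([-3.135e+00, -2.010e-01, -1.000e-03]), 'ft_force': array([-0.44 , -0.108, -0.204]), 'moment': array([-0.017, -0.006, -0.03 ]), 'width': np.float64(23.919)}
```

View pics/wrist4.png

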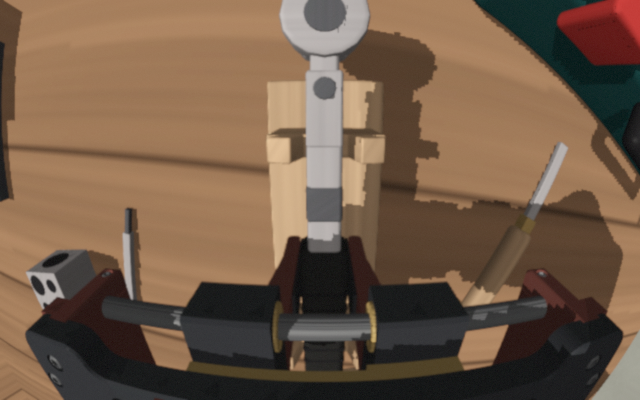

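Call:
move_arm:
  increments: [255,0,0,-15,0,255,0,0,-40,0,255,0,0,-75,0,255,0,0,-100,0,255,0,0,-100,0,255,0,0,-100,0]

```text
t: 6.82
ee_pos: [523.5, -291.5, 150.7]
orientation: [-3.134, -0.201, 0.001]
ft_force: [-1.0, 0.3, -4.6]
width: 24.3
```

Run:
```python
from h import *
o=obs();print({k:np.round(o[k],3) for k in ['t','ee_pos','orientation','ft_force','moment','width']})
im=ctrl.get_image('wrist');save(im,'wrist5')
Rm=R.from_rotvec(o['orientation']).as_matrix()
T=lambda p:o['ee_pos']+Rm@np.array(p)
# wrench nominal in tool: head top at (125,0,-29): grasp at z=-19; head top 10 above grip
for n,p in [('headtop',(125,0,-29)),('pin',(91,0,-29))]: print(n,proj(im,T(p),o))
```

```text
{'t': np.float64(6.825), 'ee_pos': array([ 523.521, -291.451,  150.723]), 'orientation': array([-3.134e+00, -2.010e-01,  1.000e-03]), 'ft_force': array([-0.96 ,  0.259, -4.577]), 'moment': array([-0.011,  0.195,  0.031]), 'width': np.float64(24.266)}
headtop (np.float64(324.51164444125396), np.float64(12.18668603432019))
pin (np.float64(324.5606678808828), np.float64(88.61452158634306))
```

View pics/wrist5.png

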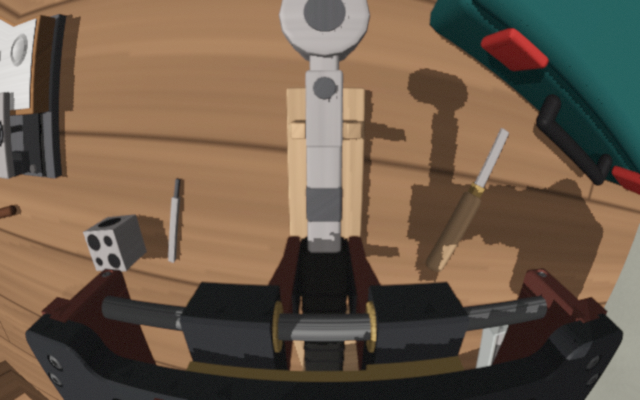

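Call:
move_arm:
  increments: [255,3,-15,0,-4,255,8,-48,0,-10,255,14,-85,0,-17,255,19,-120,0,-25,255,25,-158,0,-33,255,31,-195,0,-41,255,37,-232,0,-49,255,43,-268,0,-57,255,48,-300,0,-63,255,50,-316,0,-67,255,50,-316,0,-67,255,50,-316,0,-67]

```text
t: 8.38
ee_pos: [532.1, 28.0, 150.0]
orientation: [-2.502, -1.895, 0.002]
ft_force: [-0.1, -0.1, -3.8]
width: 23.8
```

```bash
cat > look.py <<'E'
from h import *
import sys
name=sys.argv[1]
o=obs();print({k:np.round(o[k],3) for k in ['t','qpos','ee_pos','orientation','ft_force','moment','width']})
im=ctrl.get_image('wrist');save(im,'wrist'+name)
Rm=R.from_rotvec(o['orientation']).as_matrix()
T=lambda p:o['ee_pos']+Rm@np.array(p)
yaw=np.degrees(np.arctan2(Rm[1,0],Rm[0,0]))
print('yaw',yaw,'tilt',np.degrees(np.arccos(-Rm[2,2])),'origin',T((124.7,0,15)).round(2))
for n,p in [('headtop',(125,0,-29)),('pin',(91,0,-29))]: print(n,proj(im,T(p),o))
E
python3 look.py 6
python3 - <<'E'
from h import *
for n in ['scene','side']:
    im=ctrl.get_image(n);save(im,n+'6')
    p=proj(im,[566.8,148.3,77]);print(n,p);u,v=map(int,p)
    cv2.imwrite(f'pics/z{n}6.png',cv2.resize(cv2.cvtColor(im['frame'],cv2.COLOR_RGB2BGR)[v-60:v+40,u-60:u+60],None,fx=6,fy=6,interpolation=cv2.INTER_CUBIC))
E
```

```text
{'t': np.float64(8.375), 'qpos': array([0.029, 0.391, 1.885, 0.002, 0.868, 0.303]), 'ee_pos': array([532.147,  27.993, 150.028]), 'orientation': array([-2.502e+00, -1.895e+00,  2.000e-03]), 'ft_force': array([-0.107, -0.108, -3.795]), 'moment': array([-0.228, -0.078, -0.005]), 'width': np.float64(23.785)}
yaw 74.26935077442434 tilt 0.16777988452784454 origin [565.92 148.04 135.09]
headtop (np.float64(323.8222750493997), np.float64(12.59002418349877))
pin (np.float64(323.8685063631208), np.float64(89.06595865098137))
scene (np.float64(372.7692656219083), np.float64(219.56418015820802))
side (np.float64(288.0771308152613), np.float64(235.56737528292922))
```

View pics/wrist6.png

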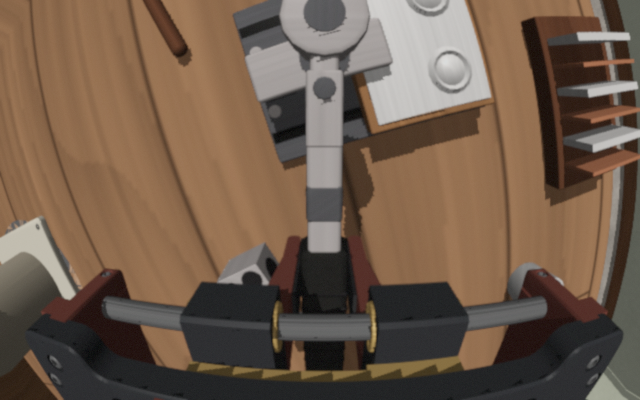

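View pics/zscene6.png

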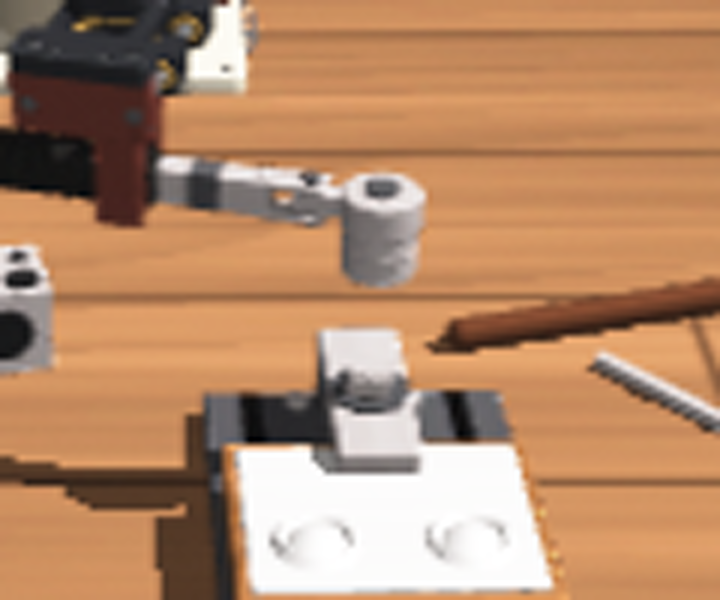

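View pics/zside6.png

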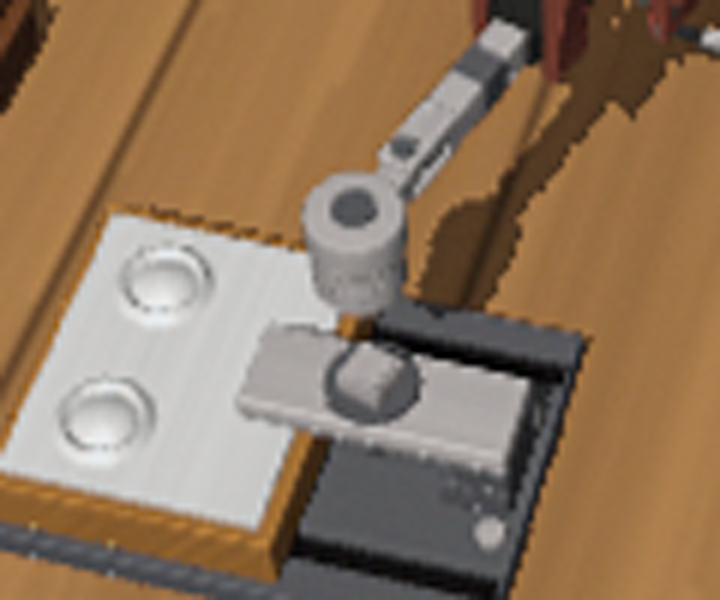

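Run:
```python
from h import *
for n,hole,scr,wa in [('scene',(384,187),None,(370,388)),('side',(354,207),(372,363),(372,382))]:
    im=ctrl.get_image(n)
    p=proj(im,[566.8,148.3,77]);u,v=map(int,p)
    Z=lambda q:(u-60+(q[0]+.5)/6-.5,v-60+(q[1]+.5)/6-.5)
    print(n,'headtop pred',np.round(proj(im,[565.9,148.0,179]),2),'obs',np.round(Z(hole),2),'on z179',onz(im,*Z(hole),179).round(1))
    print('washer pred',np.round(proj(im,[566.8,148.3,65]),2),'obs',np.round(Z(wa),2),'onz65',onz(im,*Z(wa),65).round(1))
    if scr: print('screw onz77',onz(im,*Z(scr),77).round(1))
```

```text
scene headtop pred [374.45 189.66] obs [375.58 189.75] on z179 [566.5 151.2 179. ]
washer pred [372.57 222.89] obs [373.25 223.25] onz65 [568.7 150.2  65. ]
side headtop pred [286.08 209.63] obs [286.58 209.08] on z179 [565.3 146.2 179. ]
washer pred [288.34 238.38] obs [289.58 238.25] onz65 [564.  147.1  65. ]
screw onz77 [563.7 145.9  77. ]
```

Call:
move_arm:
  increments: [255,0.5,0.8,20,0,255,0.5,0.8,40,0,255,0.5,0.8,52,0,255,0.5,0.8,55,0,255,0.5,0.8,55,0]

```text
t: 9.25
ee_pos: [533.6, 28.1, 95.9]
orientation: [-2.503, -1.895, 0.0]
ft_force: [0.9, -0.0, -4.2]
width: 23.9
```

```bash
python3 look.py 7
python3 - <<'E'
from h import *
for n in ['scene','side']:
    im=ctrl.get_image(n);save(im,n+'7')
    p=proj(im,[566.8,148.3,77]);u,v=map(int,p)
    cv2.imwrite(f'pics/z{n}7.png',cv2.resize(cv2.cvtColor(im['frame'],cv2.COLOR_RGB2BGR)[v-40:v+30,u-45:u+45],None,fx=8,fy=8,interpolation=cv2.INTER_CUBIC))
E
```

```text
{'t': np.float64(9.25), 'qpos': array([0.029, 0.479, 1.909, 0.002, 0.755, 0.303]), 'ee_pos': array([533.647,  28.079,  95.879]), 'orientation': array([-2.503, -1.895,  0.   ]), 'ft_force': array([ 0.884, -0.027, -4.197]), 'moment': array([-0.188, -0.028,  0.012]), 'width': np.float64(23.863)}
yaw 74.25163173621881 tilt 0.10589889943211461 origin [567.47 148.12  81.02]
headtop (np.float64(323.82352161194143), np.float64(12.589252412376368))
pin (np.float64(323.86975096127685), np.float64(89.06518891044901))
```

View pics/zscene7.png

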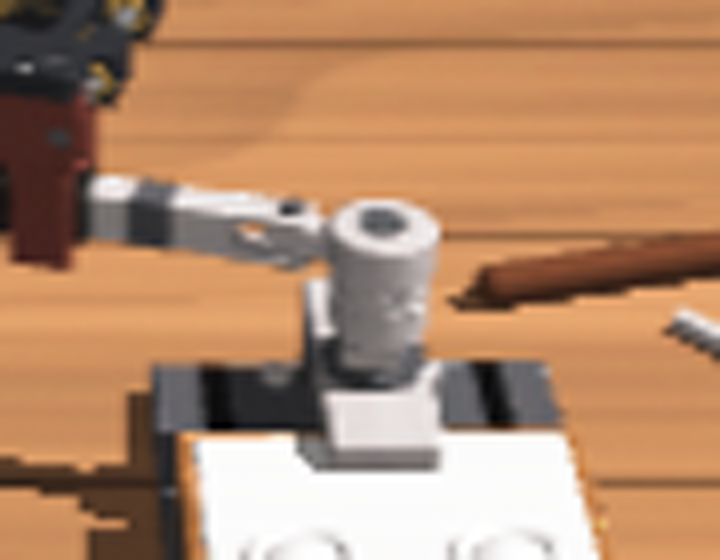

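View pics/zside7.png

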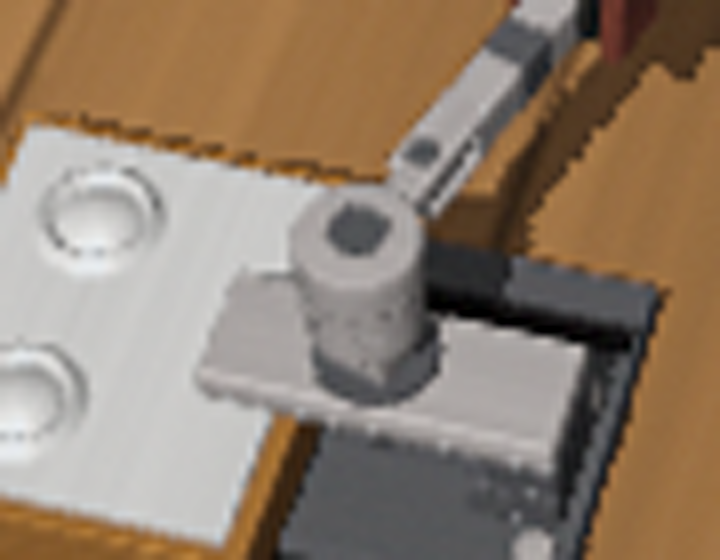

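Call:
move_arm:
  increments: [255,0,-0.6,3,0,255,0,-0.6,5,0,255,0,-0.6,6.5,0,255,0,-0.6,8,0,255,0,-0.6,8,0]

```text
t: 10.02
ee_pos: [533.4, 28.2, 88.5]
orientation: [-2.504, -1.896, -0.001]
ft_force: [-1.5, -2.0, 0.1]
width: 24.0
```

```bash
python3 look.py 8
```

```text
{'t': np.float64(10.025), 'qpos': array([0.03 , 0.49 , 1.913, 0.002, 0.738, 0.303]), 'ee_pos': array([533.446,  28.196,  88.5  ]), 'orientation': array([-2.504e+00, -1.896e+00, -1.000e-03]), 'ft_force': array([-1.463, -2.042,  0.099]), 'moment': array([-0.105,  0.129,  0.13 ]), 'width': np.float64(23.997)}
yaw 74.25802431732046 tilt 0.07980300337219674 origin [567.28 148.24  73.67]
headtop (np.float64(323.8242545463766), np.float64(12.588894751598588))
pin (np.float64(323.87049328356534), np.float64(89.0648119226217))
```

Call:
move_arm:
  increments: [255,-0.5,-0.5,0.5,0,255,-0.5,-0.5,2,0,255,-0.5,-0.5,4,0,255,-0.5,-0.5,4,0]

```text
t: 10.58
ee_pos: [532.8, 27.3, 84.4]
orientation: [-2.504, -1.896, -0.001]
ft_force: [-1.5, -5.9, 0.4]
width: 24.1
```

```bash
python3 look.py 9
```

```text
{'t': np.float64(10.575), 'qpos': array([2.900e-02, 4.970e-01, 1.916e+00, 1.000e-03, 7.290e-01, 3.020e-01]), 'ee_pos': array([532.816,  27.344,  84.395]), 'orientation': array([-2.504e+00, -1.896e+00, -1.000e-03]), 'ft_force': array([-1.533, -5.854,  0.384]), 'moment': array([-0.617,  0.022, -0.057]), 'width': np.float64(24.072)}
yaw 74.25197184344007 tilt 0.044730616316933175 origin [566.66 147.38  69.49]
headtop (np.float64(323.8244343059928), np.float64(12.589431690088873))
pin (np.float64(323.87070026099354), np.float64(89.06528989377061))
```

Call:
move_arm:
  increments: [255,-0.6,-0.2,0.5,0,255,-0.7,-0.2,2,0,255,-0.7,-0.2,4,0,255,-0.7,-0.2,5,0,255,-0.7,-0.2,5,0]

```text
t: 11.25
ee_pos: [532.3, 26.8, 79.1]
orientation: [-2.504, -1.896, -0.0]
ft_force: [0.2, -1.1, -3.7]
width: 24.1
```

```bash
python3 look.py 10
python3 - <<'E'
from h import *
for n in ['scene','side']:
    im=ctrl.get_image(n);save(im,n+'10')
    p=proj(im,[566.8,148.3,77]);u,v=map(int,p)
    cv2.imwrite(f'pics/z{n}10.png',cv2.resize(cv2.cvtColor(im['frame'],cv2.COLOR_RGB2BGR)[v-40:v+30,u-45:u+45],None,fx=8,fy=8,interpolation=cv2.INTER_CUBIC))
E
```

```text
{'t': np.float64(11.25), 'qpos': array([2.800e-02, 5.050e-01, 1.919e+00, 1.000e-03, 7.180e-01, 3.010e-01]), 'ee_pos': array([532.27 ,  26.807,  79.148]), 'orientation': array([-2.504, -1.896, -0.   ]), 'ft_force': array([ 0.202, -1.094, -3.667]), 'moment': array([-0.214, -0.034,  0.002]), 'width': np.float64(24.118)}
yaw 74.2616242296127 tilt 0.054696922301505524 origin [566.09 146.84  64.23]
headtop (np.float64(323.8239859242496), np.float64(12.589619999883496))
pin (np.float64(323.8702487698649), np.float64(89.06548590422116))
```

View pics/zside10.png

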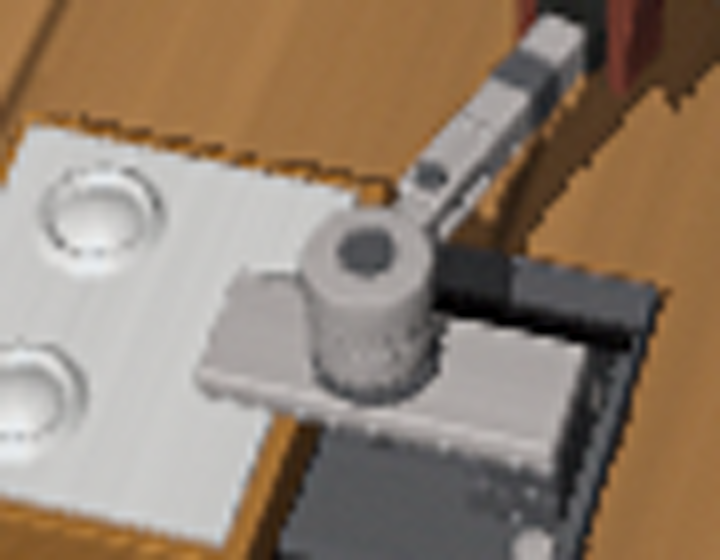

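Call:
move_arm:
  increments: [255,-0.1,0,1,0,255,-0.2,0,2,0,255,-0.2,0,2,0]

```text
t: 11.78
ee_pos: [532.4, 26.6, 77.3]
orientation: [-2.504, -1.896, -0.001]
ft_force: [-1.2, -0.4, -4.8]
width: 24.1
```

```bash
python3 look.py 11
```

```text
{'t': np.float64(11.775), 'qpos': array([2.70e-02, 5.08e-01, 1.92e+00, 1.00e-03, 7.14e-01, 3.01e-01]), 'ee_pos': array([532.353,  26.571,  77.322]), 'orientation': array([-2.504e+00, -1.896e+00, -1.000e-03]), 'ft_force': array([-1.203, -0.354, -4.786]), 'moment': array([-0.155, -0.029,  0.032]), 'width': np.float64(24.081)}
yaw 74.25657558681382 tilt 0.04621639926464401 origin [566.19 146.6   62.41]
headtop (np.float64(323.8243174434583), np.float64(12.5894867665871))
pin (np.float64(323.8705826900443), np.float64(89.06534670690675))
```

View pics/wrist11.png

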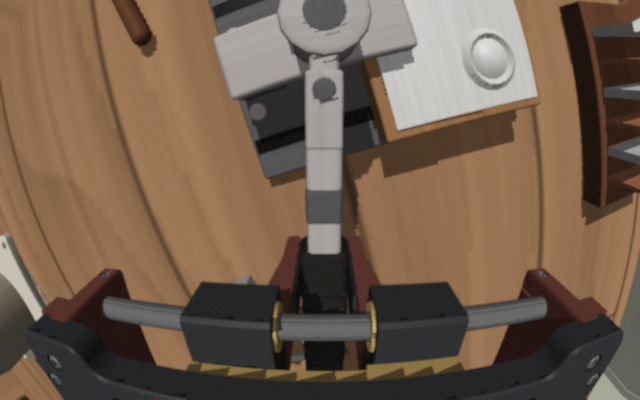

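Run:
```python
import cv2,numpy as np
a=cv2.imread('pics/wrist6.png');b=cv2.imread('pics/wrist11.png')
z=np.hstack([cv2.resize(i[0:260,260:390],None,fx=2.2,fy=2.2) for i in (a,b)])
cv2.imwrite('pics/cmp.png',z)
```

```text
(no output)
```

View pics/cmp.png

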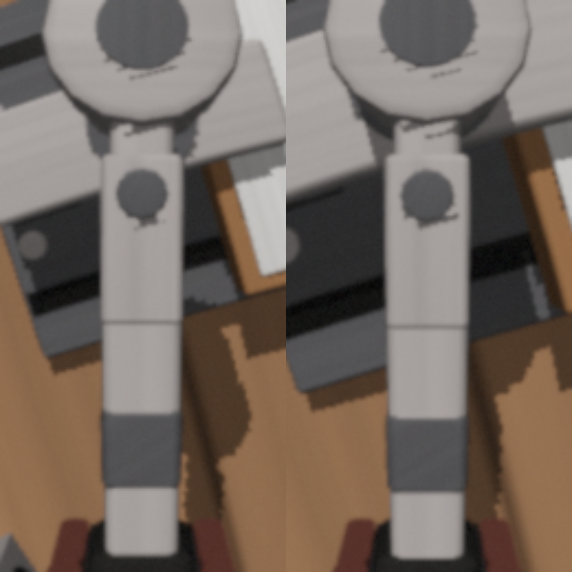

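Run:
```python
import cv2,numpy as np
from scipy.ndimage import gaussian_filter1d as gf
for n in ['5','6','7','8','9','10','11']:
    g=cv2.cvtColor(cv2.imread(f'pics/wrist{n}.png'),cv2.COLOR_BGR2GRAY).astype(float)
    out=[]
    # pin (dark circle) & hole via threshold
    for (y0,y1,x0,x1) in [(75,105,312,338),(0,35,300,350)]:
        m=(g[y0:y1,x0:x1]<125).astype(np.uint8)
        k,l,st,c=cv2.connectedComponentsWithStats(m)
        i=1+np.argmax(st[1:,4]);out.append((c[i]+[x0,y0]).round(2).tolist()+st[i,[2,3,4]].tolist())
    for v in (165,): 
        d=np.diff(gf(g[v,295:355],1));out.append((int(np.argmax(np.abs(d[:25])))+295,int(np.argmax(np.abs(d[35:])))+330))
    print(n,out, [np.flatnonzero(np.abs(np.diff(g[130:250,324]))>25)+130])
```

```text
5 [[324.7, 87.87, 25, 24, 413], [324.18, 13.91, 41, 31, 1095], (306, 342)] [array([187, 220, 221, 238, 239])]
6 [[324.16, 88.56, 23, 26, 445], [324.22, 14.25, 42, 32, 1138], (306, 341)] [array([187, 221])]
7 [[324.43, 89.08, 25, 27, 478], [324.24, 14.48, 42, 33, 1152], (306, 341)] [array([187, 220, 221])]
8 [[323.51, 88.91, 24, 27, 457], [323.57, 14.17, 42, 33, 1149], (306, 341)] [array([188, 221])]
9 [[323.99, 89.97, 25, 27, 498], [324.21, 13.26, 44, 31, 1138], (306, 341)] [array([189, 223])]
10 [[323.89, 89.64, 25, 28, 482], [323.98, 13.42, 44, 32, 1143], (306, 341)] [array([189, 190, 223])]
11 [[323.98, 89.76, 26, 27, 487], [323.88, 13.34, 44, 31, 1137], (306, 341)] [array([189, 190, 222, 223])]
```

Call:
move_arm:
  increments: [255,0,0.3,1,0,255,0,0.3,1,0,255,0,0.3,1.5,0]

```text
t: 12.2
ee_pos: [532.5, 26.4, 75.9]
orientation: [-2.504, -1.896, -0.0]
ft_force: [-1.7, -0.6, -1.3]
width: 23.9
```

```bash
python3 look.py 12
python3 - <<'E'
from h import *
for n in ['scene','side']:
    im=ctrl.get_image(n);save(im,n+'12')
    p=proj(im,[566.8,148.3,77]);u,v=map(int,p)
    cv2.imwrite(f'pics/z{n}12.png',cv2.resize(cv2.cvtColor(im['frame'],cv2.COLOR_RGB2BGR)[v-40:v+30,u-45:u+45],None,fx=8,fy=8,interpolation=cv2.INTER_CUBIC))
E
```

```text
{'t': np.float64(12.2), 'qpos': array([2.700e-02, 5.110e-01, 1.919e+00, 1.000e-03, 7.110e-01, 3.010e-01]), 'ee_pos': array([532.533,  26.449,  75.899]), 'orientation': array([-2.504, -1.896, -0.   ]), 'ft_force': array([-1.723, -0.622, -1.287]), 'moment': array([-0.099,  0.165,  0.138]), 'width': np.float64(23.924)}
yaw 74.26553656668135 tilt 0.04529357244306414 origin [566.34 146.49  60.97]
headtop (np.float64(323.82411126833694), np.float64(12.589616183887529))
pin (np.float64(323.8703790501598), np.float64(89.06547194763776))
```

View pics/zscene12.png

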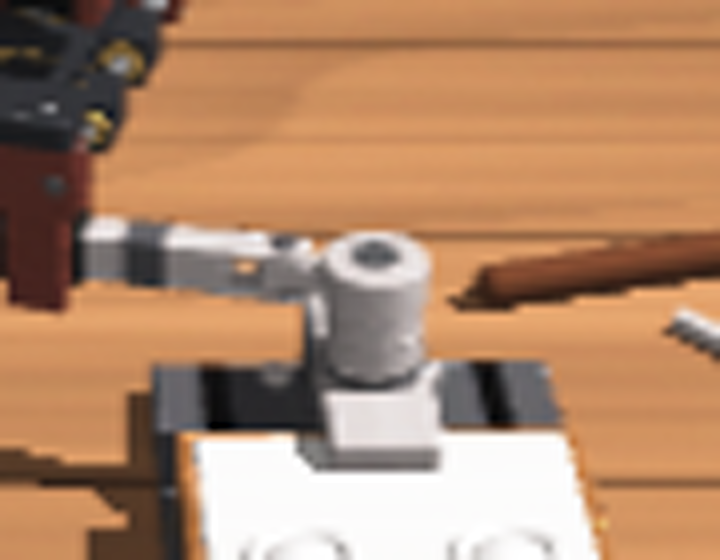

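View pics/zside12.png

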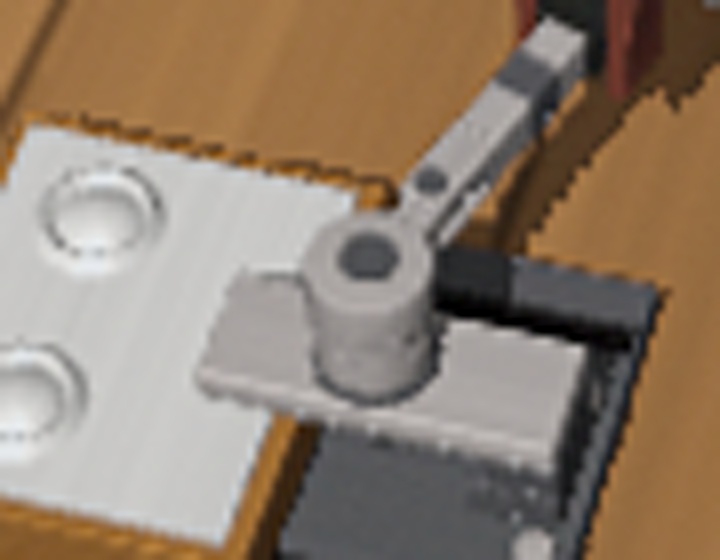

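Call:
move_arm:
  increments: [255,0,-3.3,0,1.5,255,0.2,-6.5,0,3,255,0.4,-9.8,0,4.5,255,0.7,-13.0,0,6,255,0.9,-15.2,0,7,255,1.2,-17.4,0,8]

```text
t: 13.1
ee_pos: [515.9, 32.2, 76.0]
orientation: [-2.631, -1.716, 0.0]
ft_force: [-1.9, -2.4, -1.6]
width: 23.9
```

```bash
cat > tq.py <<'E'
from h import *
o=obs();Rm=R.from_rotvec(o['orientation']).as_matrix()
yaw=np.degrees(np.arctan2(Rm[1,0],Rm[0,0]))
p=o['ee_pos'];F=np.array(o['ft_force']);M=np.array(o['moment'])
C=np.array([566.3,146.6]);org=(p+Rm@[124.7,0,15])
d=(p[:2]-C)/1000;ms=M[2]+d[0]*F[1]-d[1]*F[0]
pin=(p+Rm@[91,0,0]);d2=(p[:2]-pin[:2])/1000;mp=M[2]+d2[0]*F[1]-d2[1]*F[0]
Ft=Rm.T@F
print('t',round(float(o['t']),2),'p',p.round(2),'yaw',round(yaw,2),'org',org.round(2),'Ftool',Ft.round(2),'M',M.round(3),'Mscrew',round(ms,3),'Mpin',round(mp,3),'w',round(float(o['width']),1),'q6',round(float(o['qpos'][5]),2))
E
python3 tq.py
```

```text
t 13.1 p [515.93  32.19  75.95] yaw 66.23 org [566.19 146.31  60.98] Ftool [-2.99 -0.74  1.56] M [-0.52   0.32   0.513] Mscrew 0.421 Mpin 0.446 w 23.9 q6 0.45
```

Call:
move_arm:
  increments: [255,-0.2,-4,0,1.5,255,-0.1,-7.2,0,3,255,0,-10.5,0,4.5,255,0.3,-13.8,0,6,255,0.5,-16.0,0,7,255,0.8,-18.1,0,8]

```text
t: 13.85
ee_pos: [499.9, 40.5, 76.0]
orientation: [-2.745, -1.527, -0.001]
ft_force: [-0.2, 0.2, -3.2]
width: 23.9
```

```bash
python3 tq.py
```

```text
t 13.85 p [499.86  40.45  76.04] yaw 58.17 org [565.64 146.41  61.1 ] Ftool [ 0.03 -0.31  3.17] M [ 0.063 -0.082  0.487] Mscrew 0.448 Mpin 0.458 w 23.9 q6 0.61
```

Call:
move_arm:
  increments: [255,0.2,-4.5,0.2,1.5,255,0.3,-7.8,0.4,3,255,0.6,-11,0.4,4.5,255,0.8,-13.2,0.4,5.5]

```text
t: 14.35
ee_pos: [489.1, 48.0, 75.8]
orientation: [-2.817, -1.391, -0.001]
ft_force: [-1.0, -5.4, -0.5]
width: 24.0
```

```bash
python3 tq.py
```

```text
t 14.35 p [489.07  47.99  75.79] yaw 52.57 org [564.86 147.02  60.87] Ftool [-4.91  2.49  0.52] M [-0.825 -0.183  0.014] Mscrew 0.333 Mpin 0.241 w 24.0 q6 0.73
```

Call:
move_arm:
  increments: [255,-0.5,-3.3,0,1.5,255,-0.6,-6.5,0,3,255,-0.5,-9.2,0,4,255,-0.4,-11.4,0,5]

```text
t: 14.85
ee_pos: [480.5, 54.9, 76.0]
orientation: [2.875, 1.265, 0.004]
ft_force: [4.8, 0.5, -4.0]
width: 24.1
```

```bash
python3 tq.py
```

```text
t 14.85 p [480.5   54.95  75.97] yaw 47.49 org [564.79 146.89  61.22] Ftool [3.67 3.2  4.02] M [ 0.111 -0.807  0.075] Mscrew 0.473 Mpin 0.367 w 24.1 q6 0.83
```

Call:
move_arm:
  increments: [255,0.3,-2.2,0,1,255,0.4,-4.4,0,2,255,0.5,-6.5,0,3,255,0.6,-8.7,0,4]

```text
t: 15.35
ee_pos: [474.1, 61.3, 75.9]
orientation: [2.919, 1.162, 0.003]
ft_force: [2.1, -2.8, -3.1]
width: 24.3
```

```bash
python3 tq.py
```

```text
t 15.35 p [474.14  61.29  75.91] yaw 43.43 org [564.73 147.03  61.12] Ftool [-0.42  3.52  3.15] M [-0.371 -0.404  0.051] Mscrew 0.494 Mpin 0.372 w 24.3 q6 0.92
```

Call:
move_arm:
  increments: [255,0.1,-2.2,0,1,255,0.1,-4.4,0,2,255,0.2,-6.5,0,3]

```text
t: 15.72
ee_pos: [469.7, 66.3, 75.9]
orientation: [-2.949, -1.084, -0.003]
ft_force: [1.7, -1.5, -2.6]
width: 23.9
```

```bash
python3 tq.py
```

```text
t 15.72 p [469.67  66.26  75.89] yaw 40.37 org [564.7  147.03  61.1 ] Ftool [0.34 2.21 2.57] M [-0.337 -0.354  0.112] Mscrew 0.39 Mpin 0.313 w 23.9 q6 0.98
```

Call:
move_arm:
  increments: [255,0.0,-2.2,0,1,255,0.1,-4.4,0,2,255,0.2,-6.5,0,3]

```text
t: 16.1
ee_pos: [465.5, 71.4, 75.9]
orientation: [-2.976, -1.005, -0.003]
ft_force: [2.0, -1.5, -2.1]
width: 24.1
```

```bash
python3 tq.py
```

```text
t 16.1 p [465.46  71.45  75.87] yaw 37.31 org [564.67 147.04  61.06] Ftool [0.64 2.43 2.11] M [-0.282 -0.362  0.156] Mscrew 0.461 Mpin 0.377 w 24.1 q6 1.05
```

Call:
move_arm:
  increments: [255,0.0,-2.2,0,1,255,0.1,-4.4,0,2]

```text
t: 16.35
ee_pos: [462.8, 75.1, 75.9]
orientation: [-2.994, -0.951, -0.002]
ft_force: [1.5, -1.3, -1.8]
width: 23.6
```

```bash
python3 tq.py;python3 - <<'E'
from h import *
a=[]
for n in ['scene','side']:
    im=ctrl.get_image(n);save(im,n+'13')
    p=proj(im,[566.8,148.3,77]);u,v=map(int,p)
    a.append(cv2.resize(cv2.cvtColor(im['frame'],cv2.COLOR_RGB2BGR)[v-40:v+30,u-50:u+40],None,fx=4.4,fy=4.4,interpolation=cv2.INTER_CUBIC))
cv2.imwrite('pics/z13.png',np.hstack(a))
E
python3 look.py 13
```

```text
t 16.35 p [462.76  75.15  75.87] yaw 35.24 org [564.62 147.11  61.06] Ftool [0.49 1.88 1.81] M [-0.299 -0.387  0.136] Mscrew 0.372 Mpin 0.307 w 23.6 q6 1.09
{'t': np.float64(16.45), 'qpos': array([1.35e-01, 4.43e-01, 2.06e+00, 1.00e-03, 6.37e-01, 1.09e+00]), 'ee_pos': array([462.739,  75.2  ,  75.887]), 'orientation': array([-2.994e+00, -9.520e-01, -2.000e-03]), 'ft_force': array([ 2.047, -2.63 , -3.195]), 'moment': array([-0.361, -0.347,  0.045]), 'width': np.float64(23.726)}
yaw 35.28098631339066 tilt 0.0889422888963102 origin [564.56 147.23  61.08]
headtop (np.float64(324.2959147363143), np.float64(12.443812528390112))
pin (np.float64(324.34401953688655), np.float64(88.89792103454144))
```

View pics/z13.png

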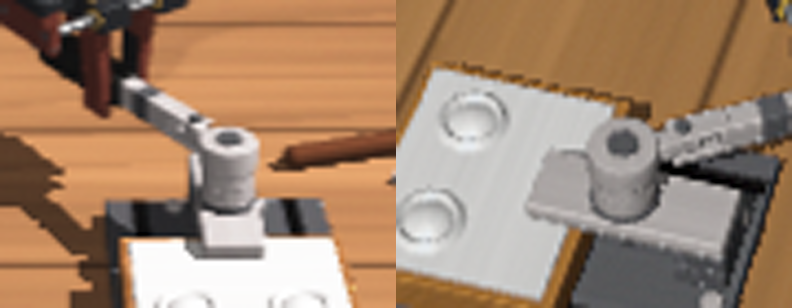

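View pics/wrist13.png

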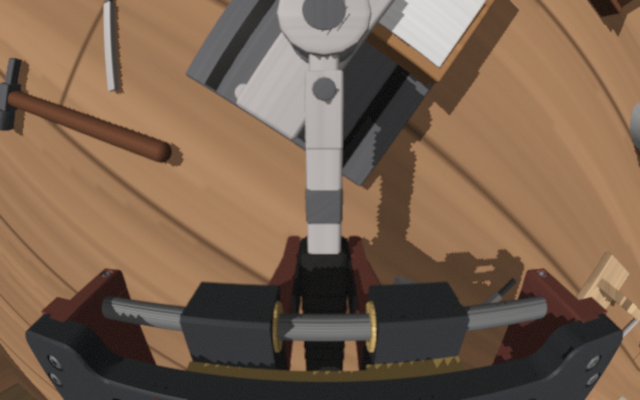

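Call:
move_arm:
  increments: [255,0.0,-2.2,0,1,255,0.1,-4.4,0,2]

```text
t: 16.75
ee_pos: [460.4, 78.6, 75.9]
orientation: [3.01, 0.899, 0.003]
ft_force: [2.6, -5.5, -2.5]
width: 23.9
```

```bash
python3 tq.py
```

```text
t 16.75 p [460.37  78.64  75.89] yaw 33.26 org [564.67 147.04  61.08] Ftool [-0.81  6.06  2.51] M [-0.903 -0.584  0.251] Mscrew 1.015 Mpin 0.803 w 23.9 q6 1.13
```

Call:
move_arm:
  increments: [255,0.0,-1,0,0.5,255,0.0,-2,0,1]

```text
t: 17.0
ee_pos: [459.3, 80.3, 75.9]
orientation: [3.017, 0.873, 0.003]
ft_force: [1.8, -4.9, -3.5]
width: 23.8
```

```bash
python3 tq.py; python3 look.py 14
```

```text
t 17.0 p [459.34  80.3   75.89] yaw 32.26 org [564.82 146.86  61.08] Ftool [-1.08  5.09  3.55] M [-0.751 -0.499  0.407] Mscrew 1.049 Mpin 0.87 w 23.8 q6 1.16
{'t': np.float64(17.0), 'qpos': array([ 0.148,  0.44 ,  2.065, -0.   ,  0.634,  1.156]), 'ee_pos': array([459.342,  80.3  ,  75.889]), 'orientation': array([3.017e+00, 8.730e-01, 3.000e-03]), 'ft_force': array([ 1.811, -4.876, -3.545]), 'moment': array([-0.751, -0.499,  0.407]), 'width': np.float64(23.847)}
yaw 32.25762959954076 tilt 0.10445527705860908 origin [564.82 146.86  61.08]
headtop (np.float64(324.32637853821603), np.float64(12.42087485459399))
pin (np.float64(324.3746375853557), np.float64(88.87233192716766))
```

Call:
move_arm:
  increments: [255,0.0,-1.3,0,0.6,255,0.0,-2.7,0,1.2]

```text
t: 17.3
ee_pos: [458.0, 82.4, 75.9]
orientation: [3.026, 0.84, 0.003]
ft_force: [2.9, -7.1, -2.3]
width: 23.9
```

```bash
python3 tq.py; python3 look.py 15 >/dev/null
python3 - <<'E'
import cv2,numpy as np
z=np.hstack([cv2.resize(cv2.imread(f'pics/wrist{n}.png')[0:260,265:385],None,fx=2.2,fy=2.2) for n in (13,14,15)])
cv2.imwrite('pics/cmp2.png',z)
E
```

```text
t 17.3 p [457.97  82.38  75.92] yaw 31.04 org [564.84 146.68  61.11] Ftool [-1.23  7.56  2.28] M [-1.345 -0.675  0.534] Mscrew 1.488 Mpin 1.223 w 23.9 q6 1.18
```

View pics/cmp2.png

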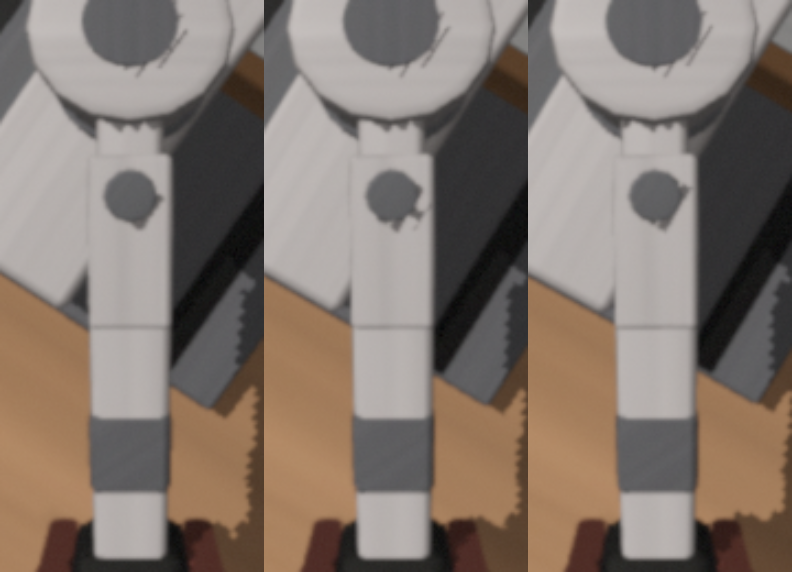

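Call:
move_arm:
  increments: [255,0.0,-1.6,0,1,255,0.1,-3.2,0,2]

```text
t: 17.6
ee_pos: [456.5, 85.0, 75.9]
orientation: [3.04, 0.787, 0.003]
ft_force: [3.4, -5.8, -2.0]
width: 23.8
```

```bash
python3 tq.py; python3 look.py 16 >/dev/null
```

```text
t 17.6 p [456.46  84.98  75.93] yaw 29.03 org [565.53 145.48  61.11] Ftool [0.18 6.68 2.05] M [-1.063 -0.522  0.611] Mscrew 1.453 Mpin 1.22 w 23.8 q6 1.23
```

Call:
move_arm:
  increments: [255,0.0,-1.6,0,1,255,0.1,-3.2,0,2,255,0.1,-4.8,0,3,255,0.2,-6,0,3.7]

```text
t: 18.15
ee_pos: [453.7, 90.2, 75.9]
orientation: [3.063, 0.688, 0.003]
ft_force: [2.1, -5.3, -2.3]
width: 23.7
```

```bash
python3 tq.py; python3 look.py 17 >/dev/null
python3 - <<'E'
import cv2,numpy as np
z=np.hstack([cv2.resize(cv2.imread(f'pics/wrist{n}.png')[0:260,265:385],None,fx=2.2,fy=2.2) for n in (15,16,17)])
cv2.imwrite('pics/cmp3.png',z)
E
```

```text
t 18.15 p [453.68  90.23  75.92] yaw 25.31 org [566.45 143.51  61.11] Ftool [-0.39  5.66  2.32] M [-0.96  -0.54   0.666] Mscrew 1.378 Mpin 1.182 w 23.7 q6 1.3
```

View pics/cmp3.png

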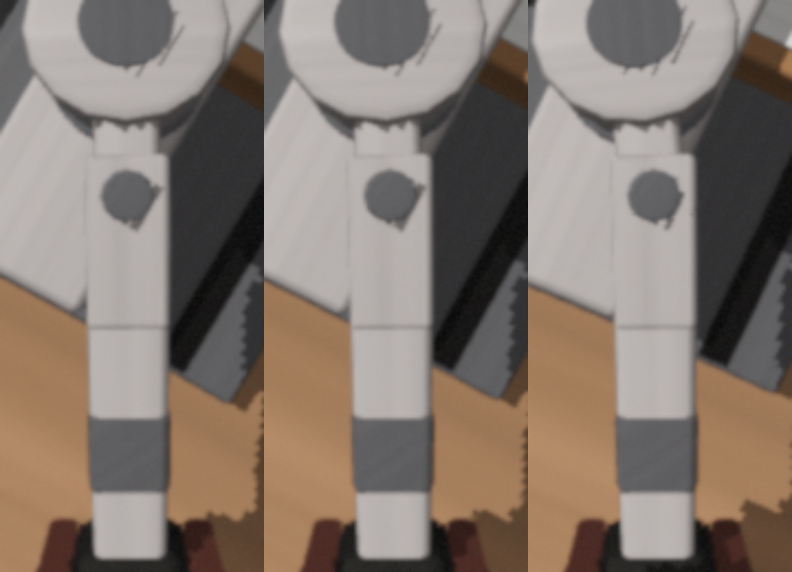

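Call:
move_arm:
  increments: [255,0.1,2.4,0,-1.5,255,0.2,4.8,0,-3,255,0.3,7.2,0,-4.5,255,0.4,9.5,0,-6,255,0.5,12.0,0,-7.2,255,0.6,13.5,0,-8,255,0.6,13.5,0,-8]

```text
t: 19.08
ee_pos: [460.3, 78.6, 76.0]
orientation: [3.008, 0.898, 0.004]
ft_force: [4.3, 1.8, -3.9]
width: 23.8
```

```bash
python3 tq.py; python3 look.py 18 >/dev/null
```

```text
t 19.07 p [460.26  78.62  75.98] yaw 33.24 org [564.61 146.95  61.21] Ftool [4.55 0.87 3.88] M [ 0.142 -0.635  0.204] Mscrew 0.309 Mpin 0.284 w 23.8 q6 1.14
```

View pics/wrist18.png

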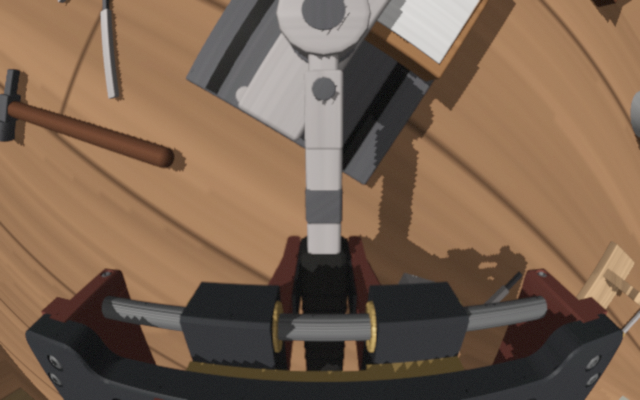

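Call:
move_arm:
  increments: [255,0.4,2,0,-1,255,0.7,4,0,-2,255,0.7,4,0,-2]

```text
t: 19.5
ee_pos: [462.6, 75.4, 75.9]
orientation: [2.992, 0.95, 0.002]
ft_force: [0.6, -0.4, -2.1]
width: 23.8
```

```bash
python3 tq.py
```

```text
t 19.5 p [462.55  75.42  75.89] yaw 35.23 org [564.45 147.33  61.  ] Ftool [0.23 0.69 2.13] M [-0.195 -0.168 -0.055] Mscrew 0.033 Mpin 0.009 w 23.8 q6 1.1
```

Unloaded. Lifting straight off.

Call:
move_arm:
  increments: [255,0,0,-3,0,255,0,0,-7,0,255,0,0,-12,0,255,0,0,-18,0,255,0,0,-35,0,255,0,0,-60,0,255,0,0,-80,0,255,0,0,-80,0]

```text
t: 20.5
ee_pos: [462.3, 75.6, 156.7]
orientation: [2.992, 0.95, 0.004]
ft_force: [0.1, -0.0, -4.7]
width: 24.0
```

```bash
python3 tq.py; python3 look.py 19
python3 - <<'E'
from h import *
a=[]
for n in ['scene','side']:
    im=ctrl.get_image(n);save(im,n+'19')
    p=proj(im,[566.8,148.3,77]);u,v=map(int,p)
    a.append(cv2.resize(cv2.cvtColor(im['frame'],cv2.COLOR_RGB2BGR)[v-60:v+30,u-50:u+40],None,fx=4.4,fy=4.4,interpolation=cv2.INTER_CUBIC))
cv2.imwrite('pics/z19.png',np.hstack(a))
E
```

```text
t 20.5 p [462.3   75.65 156.7 ] yaw 35.24 org [564.19 147.58 141.89] Ftool [0.08 0.06 4.68] M [-0.251  0.201 -0.011] Mscrew -0.003 Mpin -0.005 w 24.0 q6 1.1
{'t': np.float64(20.5), 'qpos': array([ 1.380e-01,  2.930e-01,  2.020e+00, -2.000e-03,  8.250e-01,
        1.095e+00]), 'ee_pos': array([462.302,  75.65 , 156.697]), 'orientation': array([2.992, 0.95 , 0.004]), 'ft_force': array([ 0.106, -0.008, -4.68 ]), 'moment': array([-0.251,  0.201, -0.011]), 'width': np.float64(24.018)}
yaw 35.2395468568417 tilt 0.17507130497786846 origin [564.19 147.58 141.89]
headtop (np.float64(324.29805639114335), np.float64(12.443428796160276))
pin (np.float64(324.34625672177197), np.float64(88.89720339447048))
```

View pics/z19.png

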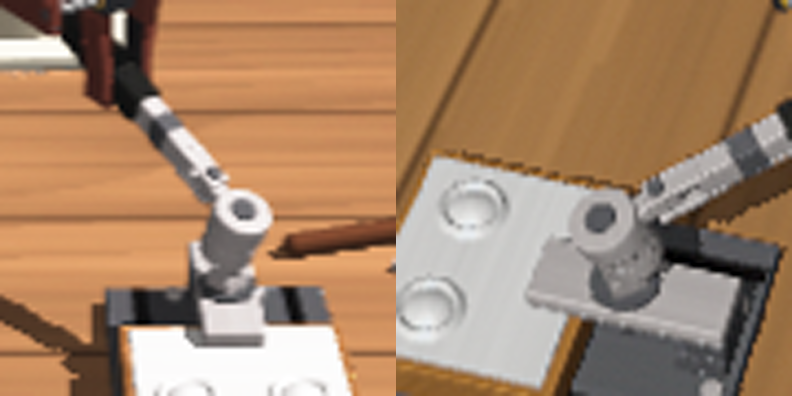

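View pics/wrist19.png

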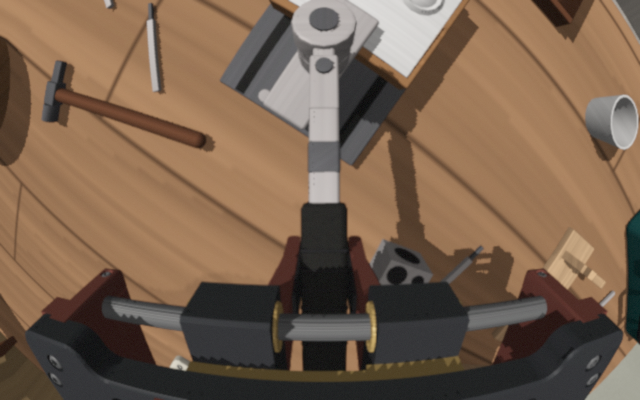

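```bash
cat > fitp.py <<'E'
from h import *
from scipy.optimize import least_squares
im=ctrl.get_image('wrist');o=obs()
Rm=R.from_rotvec(o['orientation']).as_matrix()
def pred(p):
    x0,z0,phi=p;c,s=np.cos(phi),np.sin(phi)
    out=[]
    for a,h in [(125,10),(91,10),(69.5,10),(16,12)]:
        # phi>0: head down (tool +z)
        X=[x0+a*c-h*s, 0, z0+a*s-h*c]
        out.append(proj(im,o['ee_pos']+Rm@np.array(X),o)[1])
    return np.array(out)
def fit(rows):
    r=least_squares(lambda p:pred(p)-np.array(rows),[0,-19,0.0],x_scale=[1,1,.01]);p=r.x
    c,s=np.cos(p[2]),np.sin(p[2]);a,h=125,-34
    print('x0,z0',p[:2].round(1),'pitchdeg',np.degrees(p[2]).round(2),'res',r.fun.round(1),'mouth in tool',np.round([p[0]+a*c-h*s,p[1]+a*s-h*c],1))
if __name__=='__main__':
    print(pred([0,-19,0]))
    fit([14.2,88.6,147.0,251]);fit([13.3,89.7,148.6,253]);fit([20,66,109,203])
E
python3 fitp.py
python3 - <<'E'
import cv2,numpy as np
z=np.hstack([cv2.resize(cv2.imread(f'pics/wrist{n}.png')[0:260,265:385],None,fx=2.2,fy=2.2) for n in (6,12,19)])
cv2.imwrite('pics/cmp4.png',z)
E
```

```text
[ 12.44592254  88.89978723 138.92770577 253.8460223 ]
x0,z0 [ -2.4 -12.7] pitchdeg -5.57 res [-1.2  4.4 -3.9  0.7] mouth in tool [118.7   9. ]
x0,z0 [ -2.9 -13.9] pitchdeg -6.38 res [-1.2  4.3 -3.8  0.7] mouth in tool [117.5   6. ]
x0,z0 [18.1  8.1] pitchdeg 12.68 res [-1.2  3.9 -3.1  0.4] mouth in tool [147.5  68.7]
```

View pics/cmp4.png

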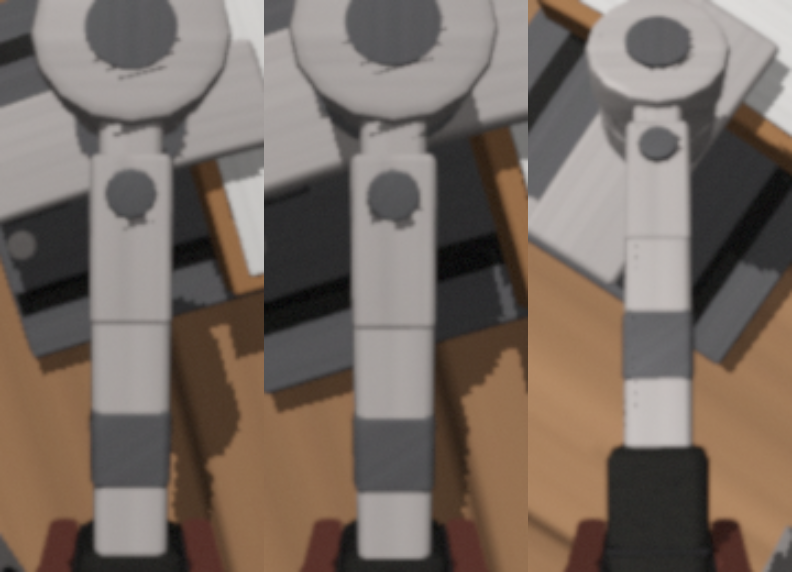

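```bash
cat > fitp.py <<'E'
from h import *
from scipy.optimize import least_squares
im=ctrl.get_image('wrist');o=obs()
Rm=R.from_rotvec(o['orientation']).as_matrix()
def row(X): return proj(im,o['ee_pos']+Rm@np.array(X),o)
from scipy.optimize import brentq
H=10
A=[brentq(lambda a:row([a,0,-19-H])[1]-r,-20,140) for r in (14.25,88.56,146.3,187.3,221,252)]
def X(p,a,y=0):
    x0,z0,phi=p;c,s=np.cos(phi),np.sin(phi)
    return [x0+a*c-H*s,y,z0+a*s-H*c]
def fit(rows,w=None):
    # w: list of (a, width px, true mm)
    def f(p):
        e=[row(X(p,a))[1]-r for a,r in zip(A,rows) if r is not None]
        for a,wp,mm in (w or []):
            e.append(row(X(p,a,mm/2))[0]-row(X(p,a,-mm/2))[0]-wp)
        return e
    r=least_squares(f,[0,-19,0.0],x_scale=[1,1,.01]);p=r.x
    c,s=np.cos(p[2]),np.sin(p[2]);a,h=125,-34
    m=np.array([p[0]+a*c-h*s,0,p[1]+a*s-h*c])
    print('x0,z0',p[:2].round(1),'pitchdeg',np.degrees(p[2]).round(2),'res',np.round(r.fun,1),'mouth tool',m.round(1),'world',(o['ee_pos']+Rm@m).round(1))
    return p
E
python3 - <<'E'
from fitp import *
print(np.round(A,1))
# width calibration: img6 tube width 35.5px at line, head 89.5px
print(row([A[2],8,-29])[0]-row([A[2],-8,-29])[0])
fit([14.25,88.56,146.3,187.3,221,252])
fit([13.3,89.7,148.6,189.5,223,253])
fit([19.5,65.5,108,141.5,172.3,203])
fit([19.5,65.5,108,141.5,172.3,203],[(A[0],62.5,40),(A[2],29,16)])
E
```

```text
[124.2  91.1  66.3  48.   32.   16. ]
37.16201340177247
x0,z0 [  0. -19.] pitchdeg 0.0 res [-0. -0.  0.  0.  0. -0.] mouth tool [125.   0.  15.] world [563.4 147.4 139.6]
x0,z0 [ -1.  -18.3] pitchdeg -2.16 res [-0.1  0.2 -0.1 -0.  -0.2  0.2] mouth tool [122.6   0.   10.9] world [561.4 146.  143.7]
x0,z0 [23.8 -9.4] pitchdeg 20.01 res [-0.4  0.9 -0.2 -0.3 -0.4  0.4] mouth tool [152.9   0.   65.3] world [586.1 163.3  89.3]
x0,z0 [23.2 -5.8] pitchdeg 19.44 res [ 0.7  1.7  0.2 -0.4 -1.1 -0.9  4.5  0.8] mouth tool [152.4   0.   67.8] world [585.8 163.1  86.8]
```

The wrench came off the screw but pitched about 20° head-down and slid about 24 mm forward in the grip. It is clear of everything and the gripper still holds it. I'll raise it gently, carry it to the rest and use the saddle to level it.

Call:
move_arm:
  increments: [255,0,0,-6,0,255,0,0,-18,0,255,0,0,-35,0,255,0,0,-50,0,255,0,0,-58,0,255,0,0,-60,0]

```text
t: 21.5
ee_pos: [461.5, 75.5, 215.5]
orientation: [2.993, 0.95, -0.0]
ft_force: [0.1, -0.3, -4.5]
width: 23.5
```

Call:
move_arm:
  increments: [255,-5,9,0,0.7,255,-17,30,0,2.5,255,-35,62,0,5.3,255,-55,97,0,8.3,255,-76,134,0,11.5,255,-97,171,0,14.7,255,-118,208,0,17.9,255,-138,244,0,21,255,-156,276,0,23.8,255,-171,301,0,26,255,-181,318,0,27.5,255,-184,324,0,27.9]

```text
t: 23.0
ee_pos: [497.7, -296.3, 215.5]
orientation: [3.134, 0.198, -0.001]
ft_force: [-0.4, -0.1, -4.3]
width: 24.0
```

```bash
python3 look.py 20;python3 - <<'E'
from h import *
a=[]
for n in ['scene','side']:
    im=ctrl.get_image(n);save(im,n+'20')
    p=proj(im,[566.8,148.3,77]);u,v=map(int,p)
    a.append(cv2.resize(cv2.cvtColor(im['frame'],cv2.COLOR_RGB2BGR)[v-45:v+45,u-45:u+45],None,fx=4.4,fy=4.4,interpolation=cv2.INTER_CUBIC))
cv2.imwrite('pics/z20.png',np.hstack(a))
E
```

```text
{'t': np.float64(23.0), 'qpos': array([-5.570e-01,  3.650e-01,  1.739e+00, -1.000e-03,  1.037e+00,
        8.880e-01]), 'ee_pos': array([ 497.695, -296.26 ,  215.525]), 'orientation': array([ 3.134e+00,  1.980e-01, -1.000e-03]), 'ft_force': array([-0.373, -0.056, -4.349]), 'moment': array([0.071, 0.207, 0.017]), 'width': np.float64(23.989)}
yaw 7.231998622225451 tilt 0.06445626900344331 origin [ 621.4  -280.58  200.47]
headtop (np.float64(324.51377234218614), np.float64(12.185606630755444))
pin (np.float64(324.5629005005947), np.float64(88.61298971771214))
```

View pics/wrist20.png

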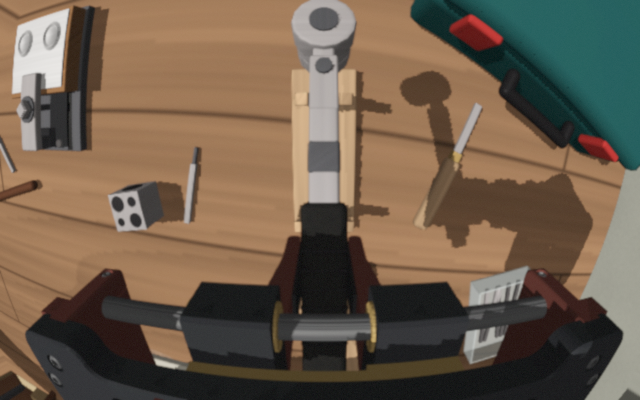

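View pics/z20.png

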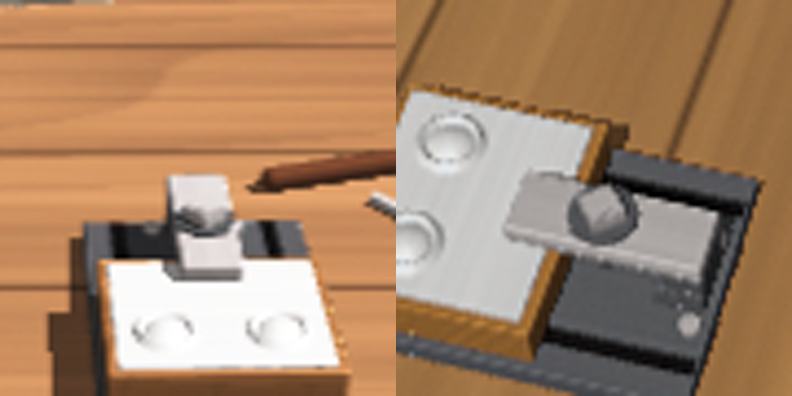

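View pics/scene20.png

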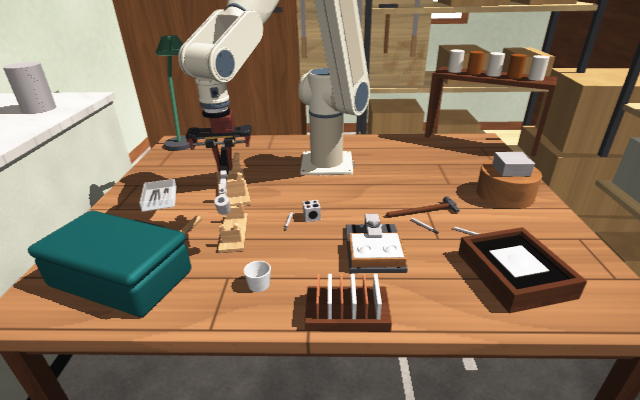

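Call:
move_arm:
  increments: [255,1.4,-0.9,15,0,255,1.4,-0.9,40,0,255,1.4,-0.9,70,0,255,1.4,-0.9,98,0,255,1.4,-0.9,115,0,255,1.4,-0.9,120,0,255,1.4,-0.9,120,0]

```text
t: 24.02
ee_pos: [499.4, -293.8, 96.0]
orientation: [3.134, 0.201, 0.0]
ft_force: [-0.5, -0.8, -5.3]
width: 23.8
```

```bash
python3 look.py 21;python3 - <<'E'
from h import *
a=[]
for n in ['scene','side']:
    im=ctrl.get_image(n);save(im,n+'21')
    p=proj(im,[600,-282,60]);u,v=map(int,p)
    a.append(cv2.resize(cv2.cvtColor(im['frame'],cv2.COLOR_RGB2BGR)[v-45:v+45,u-45:u+45],None,fx=4.4,fy=4.4,interpolation=cv2.INTER_CUBIC))
cv2.imwrite('pics/z21.png',np.hstack(a))
E
```

```text
{'t': np.float64(24.025), 'qpos': array([-5.52e-01,  5.29e-01,  1.81e+00, -1.00e-03,  8.02e-01,  8.91e-01]), 'ee_pos': array([ 499.426, -293.806,   95.988]), 'orientation': array([3.134, 0.201, 0.   ]), 'ft_force': array([-0.514, -0.835, -5.284]), 'moment': array([-0.003,  0.224, -0.032]), 'width': np.float64(23.817)}
yaw 7.356181831429882 tilt 0.061985066224431694 origin [ 623.1  -277.86   80.99]
headtop (np.float64(324.51307741351434), np.float64(12.186667761873423))
pin (np.float64(324.5622017901658), np.float64(88.61416203742725))
```

View pics/wrist21.png

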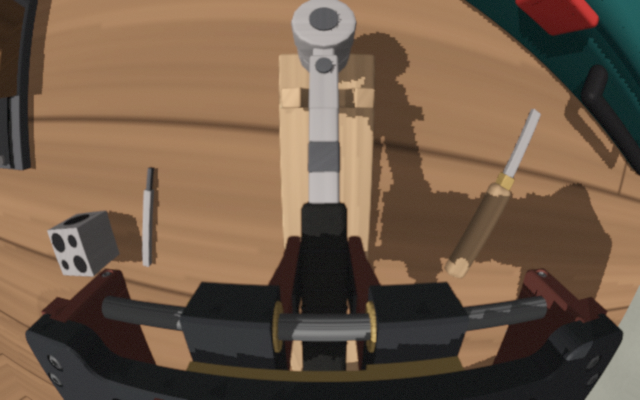

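View pics/z21.png

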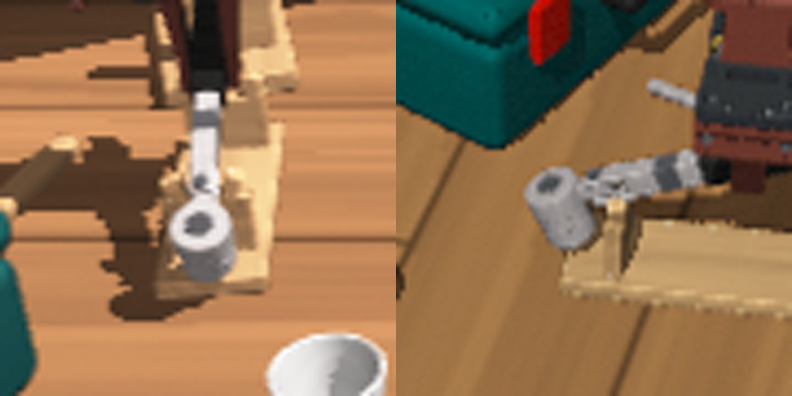

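Call:
move_arm:
  increments: [255,-0.4,1.0,0,0,255,-0.4,1.7,3,0,255,-0.4,1.7,6,0,255,-0.4,1.7,9,0,255,-0.4,1.7,12,0]

```text
t: 24.8
ee_pos: [500.0, -296.2, 85.0]
orientation: [3.133, 0.201, 0.004]
ft_force: [-1.3, 0.4, 3.4]
width: 23.6
```

```bash
python3 look.py 22
```

```text
{'t': np.float64(24.8), 'qpos': array([-5.550e-01,  5.480e-01,  1.812e+00, -1.000e-03,  7.790e-01,
        8.890e-01]), 'ee_pos': array([ 500.034, -296.199,   84.962]), 'orientation': array([3.133, 0.201, 0.004]), 'ft_force': array([-1.32 ,  0.411,  3.439]), 'moment': array([ 0.187, -0.163,  0.056]), 'width': np.float64(23.582)}
yaw 7.334258408537769 tilt 0.1897097707581646 origin [ 623.75 -280.31   70.22]
headtop (np.float64(324.51390347063926), np.float64(12.18488003213892))
pin (np.float64(324.5630905060896), np.float64(88.6120308190818))
```

View pics/wrist22.png

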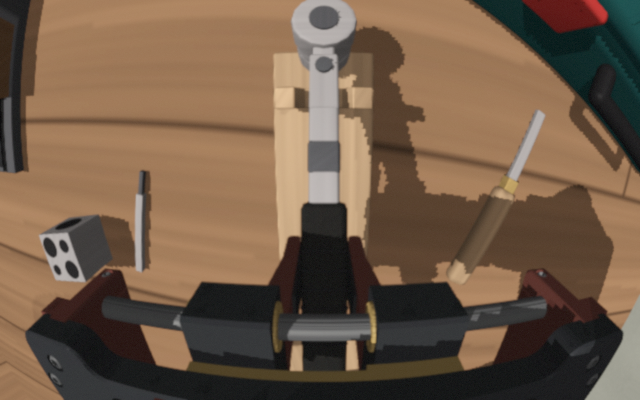

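Call:
move_arm:
  increments: [255,-0.6,-0.8,2,0,255,-0.6,-0.8,4,0,255,-0.6,-0.8,6,0]

```text
t: 25.22
ee_pos: [499.6, -295.7, 79.0]
orientation: [3.132, 0.201, 0.004]
ft_force: [-3.4, -1.7, 4.4]
width: 23.4
```

```bash
python3 look.py 23
```

```text
{'t': np.float64(25.225), 'qpos': array([-5.550e-01,  5.560e-01,  1.815e+00, -1.000e-03,  7.660e-01,
        8.890e-01]), 'ee_pos': array([ 499.567, -295.739,   78.992]), 'orientation': array([3.132, 0.201, 0.004]), 'ft_force': array([-3.378, -1.685,  4.428]), 'moment': array([-0.264,  0.204, -0.138]), 'width': np.float64(23.431)}
yaw 7.3355716131445785 tilt 0.2286915493551143 origin [ 623.29 -279.86   64.3 ]
headtop (np.float64(324.51426092795964), np.float64(12.184553372937359))
pin (np.float64(324.56347382718764), np.float64(88.611592184979))
```

View pics/wrist23.png

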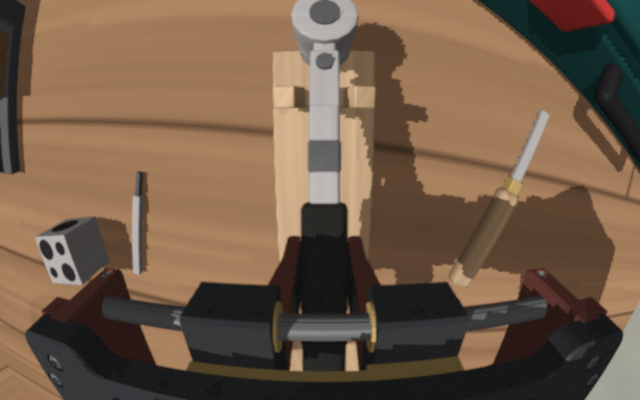

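Call:
move_arm:
  increments: [255,0,0,2,0,255,0,0,4,0,255,0,0,6,0,255,0,0,8,0,255,0,0,10,0]

```text
t: 25.9
ee_pos: [497.3, -295.8, 68.3]
orientation: [3.133, 0.201, -0.002]
ft_force: [-9.1, -3.9, 5.5]
width: 23.8
```

```bash
python3 look.py 24
```

```text
{'t': np.float64(25.9), 'qpos': array([-0.556,  0.572,  1.82 , -0.003,  0.749,  0.889]), 'ee_pos': array([ 497.284, -295.765,   68.333]), 'orientation': array([ 3.133e+00,  2.010e-01, -2.000e-03]), 'ft_force': array([-9.139, -3.907,  5.534]), 'moment': array([-0.686,  1.152, -0.19 ]), 'width': np.float64(23.786)}
yaw 7.3250063332759625 tilt 0.1271229462122961 origin [ 620.95 -279.89   53.15]
headtop (np.float64(324.5139384978015), np.float64(12.187376027892128))
pin (np.float64(324.56309643610007), np.float64(88.6147974566328))
```

View pics/wrist24.png

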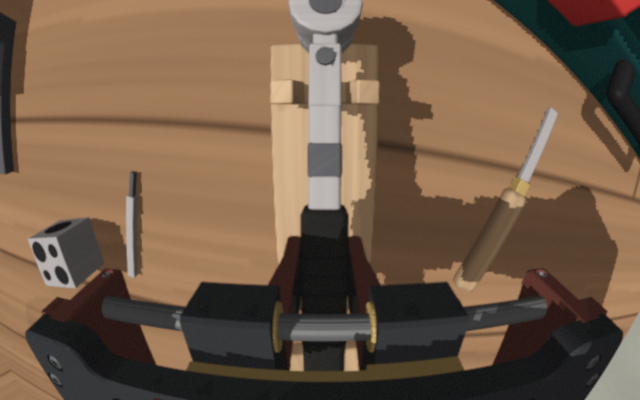

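Run:
```python
from fitp import *
g=cv2.cvtColor(im['frame'],cv2.COLOR_RGB2GRAY).astype(float)
print([(i,int(g[i,326]-g[i-1,326])) for i in range(1,235) if abs(g[i,326]-g[i-1,326])>12])
p=fit([11,55.5,104,143,174.5,207])
Rr=np.array([np.cos(np.radians(7.33)),np.sin(np.radians(7.33))]);O=np.array([648.1,-276.05])-125*Rr
for u,v in [(285,91),(368,91)]:
    q=onz(im,u,v,75,o)[:2]-O;print('post rest x,y',q@Rr,q@np.array([-Rr[1],Rr[0]]))
q=(o['ee_pos'])[:2]-O;print('tcp rest',q@Rr,q@np.array([-Rr[1],Rr[0]]))
a=[]
for n in ['scene','side']:
    m=ctrl.get_image(n)
    u,v=map(int,proj(m,[600,-282,60]))
    a.append(cv2.resize(cv2.cvtColor(m['frame'],cv2.COLOR_RGB2BGR)[v-40:v+40,u-40:u+40],None,fx=4.9,fy=4.9,interpolation=cv2.INTER_CUBIC))
cv2.imwrite('pics/z24.png',np.hstack(a))
```

```text
[(13, 36), (14, 43), (15, 17), (31, -25), (32, -34), (33, -15), (34, 21), (35, 40), (36, 19), (46, -24), (47, -35), (48, -14), (63, -14), (65, 50), (66, 36), (142, -15), (143, -29), (144, -34), (176, 21), (177, 32), (178, 23), (209, -32), (210, -61), (211, -38)]
x0,z0 [ 25.7 -22.7] pitchdeg 19.81 res [-1.8  3.8 -0.1 -2.7 -0.6  1.4] mouth tool [154.8   0.   51.7] world [ 650.7 -276.1   16.2]
post rest x,y 64.16501611220195 19.12837525905388
post rest x,y 64.2150883848977 -21.756102398735287
tcp rest -27.15350855273388 -0.27425391064224464
```

View pics/z24.png

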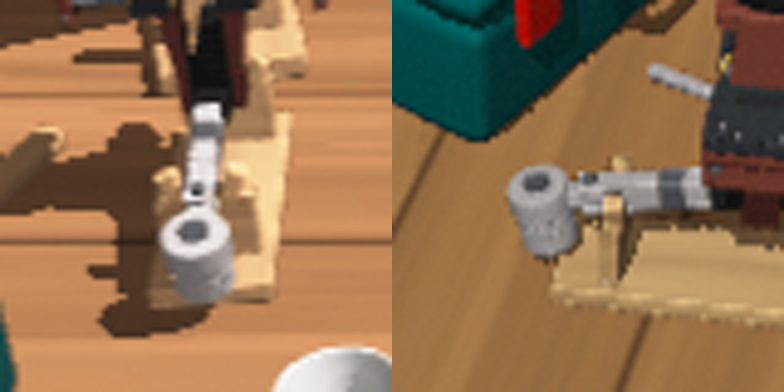

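Run:
```python
from fitp import *
p=fit([None,56,None,143.5,177,210])
Rr=np.array([np.cos(np.radians(7.33)),np.sin(np.radians(7.33))]);O=np.array([648.1,-276.05])-125*Rr
c,s=np.cos(p[2]),np.sin(p[2])
for a in (125,91,63,55): 
  for h in (0,):
    X=np.array([p[0]+a*c,0,p[1]+a*s]);w=o['ee_pos']+Rm@X;q=w[:2]-O;print('behind',125-a,'rest x',(q@Rr).round(1),'z',w[2].round(1))
```

```text
x0,z0 [ 19.8 -12.4] pitchdeg 8.48 res [ 0.  -0.   0.1 -0. ] mouth tool [148.5   0.   39.7] world [ 644.5 -276.9   28.3]
behind 0 rest x 116.3 z 61.9
behind 34 rest x 82.7 z 67.0
behind 62 rest x 55.0 z 71.2
behind 70 rest x 47.1 z 72.4
```

Call:
move_arm:
  increments: [255,0,0,-3,0,255,2,0,-7,0,255,5,0,-8,0,255,7,0,-8,0,255,7,0,-8,0]

```text
t: 26.78
ee_pos: [499.7, -294.8, 75.5]
orientation: [-3.135, -0.201, 0.016]
ft_force: [-16.1, -8.6, 3.8]
width: 23.8
```

```bash
python3 tq.py;python3 look.py 25 >/dev/null
python3 - <<'E'
from fitp import *
g=cv2.cvtColor(im['frame'],cv2.COLOR_RGB2GRAY).astype(float)
print([(i,int(g[i,326]-g[i-1,326])) for i in range(1,235) if abs(g[i,326]-g[i-1,326])>20])
E
```

```text
t 26.77 p [ 499.73 -294.78   75.49] yaw 7.34 org [ 623.26 -278.86   59.25] Ftool [-17.13   6.45  -3.68] M [-1.529  2.643 -0.415] Mscrew -6.965 Mpin 0.172 w 23.8 q6 0.9
[(21, 45), (22, 43), (38, -29), (39, -25), (41, 27), (42, 38), (51, -23), (52, -30), (69, 37), (70, 44), (143, -33), (144, -33), (175, 28), (176, 30), (207, -27), (208, -46), (209, -50), (210, -21)]
```

View pics/wrist25.png

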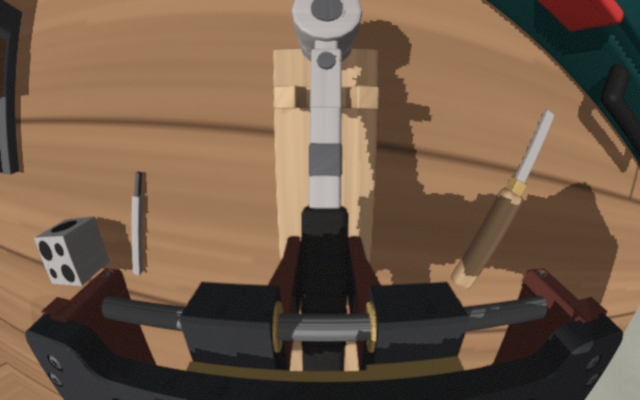

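Run:
```python
from fitp import *
p=fit([None,60.5,None,143.7,175.5,208.5])
Rr=np.array([np.cos(np.radians(7.33)),np.sin(np.radians(7.33))]);O=np.array([648.1,-276.05])-125*Rr
c,s=np.cos(p[2]),np.sin(p[2])
for a,h in ((125,0),(91,0),(71,0),(71,-10),(125,-34)): 
    X=np.array([p[0]+a*c-h*s,0,p[1]+a*s-h*c]);w=o['ee_pos']+Rm@X;q=w[:2]-O;print('behind',125-a,h,'rest x',(q@Rr).round(1),'z',w[2].round(1))
a=[]
for n in ['scene','side']:
    m=ctrl.get_image(n);save(m,n+'25')
    u,v=map(int,proj(m,[570,-282,60]))
    a.append(cv2.resize(cv2.cvtColor(m['frame'],cv2.COLOR_RGB2BGR)[v-45:v+45,u-50:u+60],None,fx=7,fy=6.6,interpolation=cv2.INTER_CUBIC))
cv2.imwrite('pics/z25a.png',a[0]);cv2.imwrite('pics/z25b.png',a[1])
```

```text
x0,z0 [ 20.5 -10.4] pitchdeg 12.27 res [ 0.  -0.3  0.4 -0.2] mouth tool [149.8   0.   49.3] world [ 647.8 -275.7   24.7]
behind 0 0 rest x 117.9 z 58.0
behind 34 0 rest x 84.7 z 65.5
behind 54 0 rest x 65.2 z 70.0
behind 54 -10 rest x 67.3 z 60.2
behind 0 -34 rest x 124.8 z 24.7
```

View pics/z25a.png

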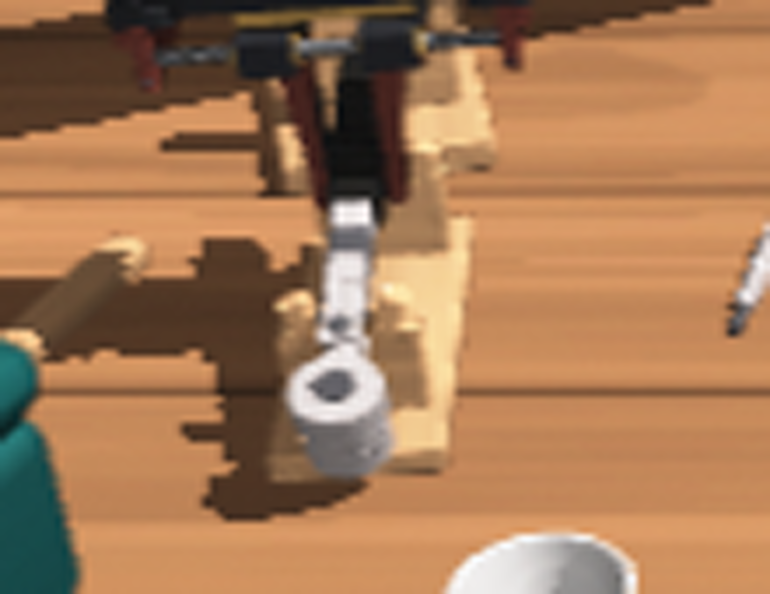

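View pics/z25b.png

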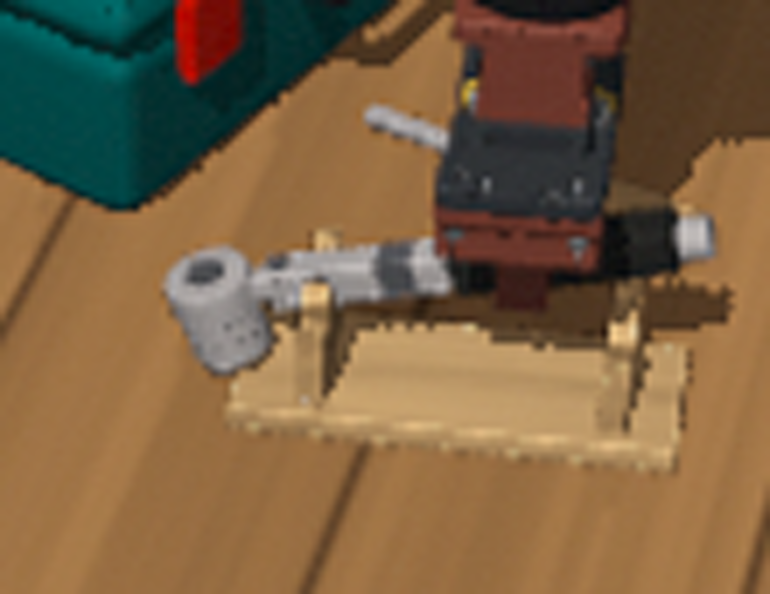

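Call:
move_arm:
  increments: [255,-3,0,-4,0,255,-3,0,-10,0,255,-3,0,-16,0,255,0,0,-20,0,255,0,0,-20,0]

```text
t: 27.65
ee_pos: [500.7, -294.8, 96.1]
orientation: [3.135, 0.201, -0.014]
ft_force: [0.8, 0.3, -4.7]
width: 23.9
```

```bash
python3 tq.py;python3 look.py 26 >/dev/null
python3 - <<'E'
from fitp import *
g=cv2.cvtColor(im['frame'],cv2.COLOR_RGB2GRAY).astype(float)
print([(i,int(g[i,326]-g[i-1,326])) for i in range(1,235) if abs(g[i,326]-g[i-1,326])>20])
E
```

```text
t 27.65 p [ 500.72 -294.84   96.05] yaw 7.35 org [ 624.26 -278.89   79.97] Ftool [ 0.87 -0.24  4.73] M [-0.05   0.198 -0.007] Mscrew 0.321 Mpin -0.028 w 23.9 q6 0.9
[(21, 53), (22, 28), (38, -30), (41, 36), (42, 27), (51, -22), (52, -32), (68, 25), (69, 55), (143, -39), (144, -28), (175, 29), (176, 31), (207, -34), (208, -56), (209, -43)]
```

View pics/wrist26.png

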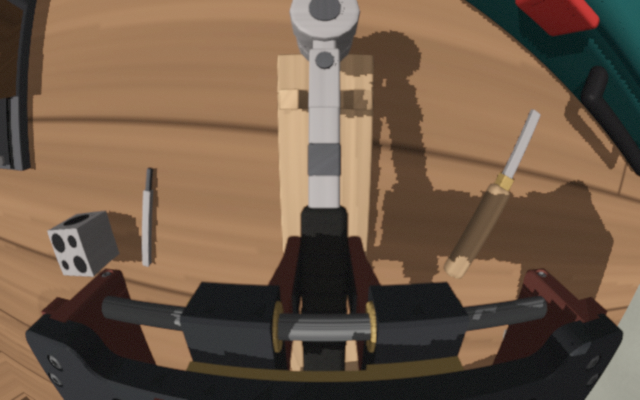

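Call:
move_arm:
  increments: [255,3,0,0,0,255,6.5,0,4,0,255,6.5,0,10,0,255,6.5,0,16,0,255,6.5,0,20,0,255,6.5,0,20,0]

```text
t: 28.5
ee_pos: [506.0, -293.9, 75.3]
orientation: [-3.134, -0.201, 0.016]
ft_force: [-1.6, -0.1, -1.8]
width: 23.8
```

```bash
python3 tq.py;python3 look.py 27 >/dev/null
```

```text
t 28.5 p [ 506.04 -293.85   75.34] yaw 7.33 org [ 629.56 -277.93   59.08] Ftool [-1.56 -0.15  1.79] M [0.013 0.305 0.023] Mscrew -0.67 Mpin 0.01 w 23.8 q6 0.9
```

View pics/wrist27.png

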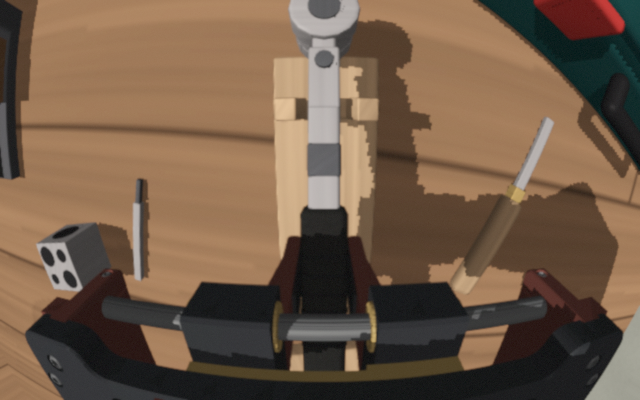

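Call:
move_arm:
  increments: [255,0,0.9,2,0,255,0,0.9,4,0,255,-0.3,0.9,6,0,255,-0.5,0.9,8,0,255,-0.8,0.9,10,0]

```text
t: 29.18
ee_pos: [505.5, -295.0, 65.4]
orientation: [-3.135, -0.201, 0.015]
ft_force: [-5.4, -0.4, 2.7]
width: 23.8
```

```bash
python3 tq.py;python3 look.py 28 >/dev/null
```

```text
t 29.18 p [ 505.48 -295.04   65.36] yaw 7.33 org [ 629.01 -279.14   49.17] Ftool [-5.45 -0.25 -2.68] M [0.052 0.356 0.053] Mscrew -2.309 Mpin 0.03 w 23.8 q6 0.9
```

View pics/wrist28.png

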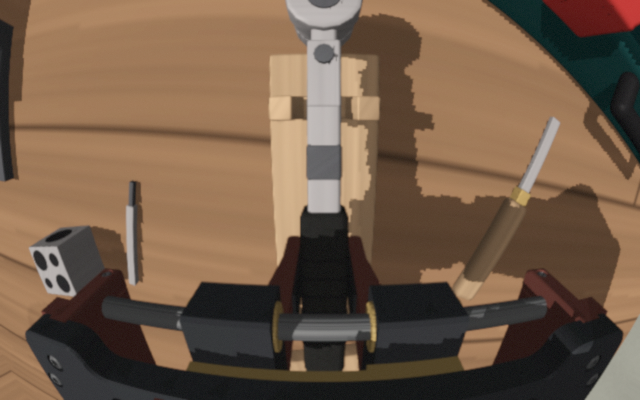

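Call:
move_arm:
  increments: [255,-0.2,0,2,0,255,-0.4,0,4,0,255,-0.6,0,6,0,255,-0.7,0,8,0,255,-0.8,0,9,0]

```text
t: 29.85
ee_pos: [504.5, -295.1, 56.0]
orientation: [-3.135, -0.201, 0.015]
ft_force: [-4.8, -0.1, 2.1]
width: 23.7
```

```bash
python3 tq.py;python3 look.py 29 >/dev/null
python3 - <<'E'
from fitp import *
g=cv2.cvtColor(im['frame'],cv2.COLOR_RGB2GRAY).astype(float)
print([(i,int(g[i,326]-g[i-1,326])) for i in range(1,255) if abs(g[i,326]-g[i-1,326])>20])
m=ctrl.get_image('side')
u,v=map(int,proj(m,[570,-282,60]))
cv2.imwrite('pics/z29b.png',cv2.resize(cv2.cvtColor(m['frame'],cv2.COLOR_RGB2BGR)[v-45:v+45,u-50:u+60],None,fx=7,fy=6.6,interpolation=cv2.INTER_CUBIC))
E
```

```text
t 29.85 p [ 504.54 -295.11   55.96] yaw 7.32 org [ 628.07 -279.22   39.75] Ftool [-4.8  -0.55 -2.1 ] M [-0.073  0.304 -0.005] Mscrew -2.126 Mpin -0.055 w 23.7 q6 0.9
[(19, -23), (20, -38), (21, -28), (23, 48), (24, 41), (39, -27), (40, -38), (61, 36), (148, -21), (149, -41), (150, -21), (184, 32), (185, 30), (217, -45), (218, -62), (219, -27)]
```

View pics/wrist29.png

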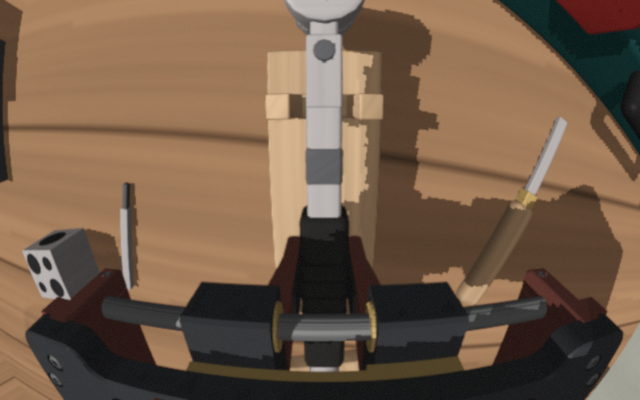

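View pics/z29b.png

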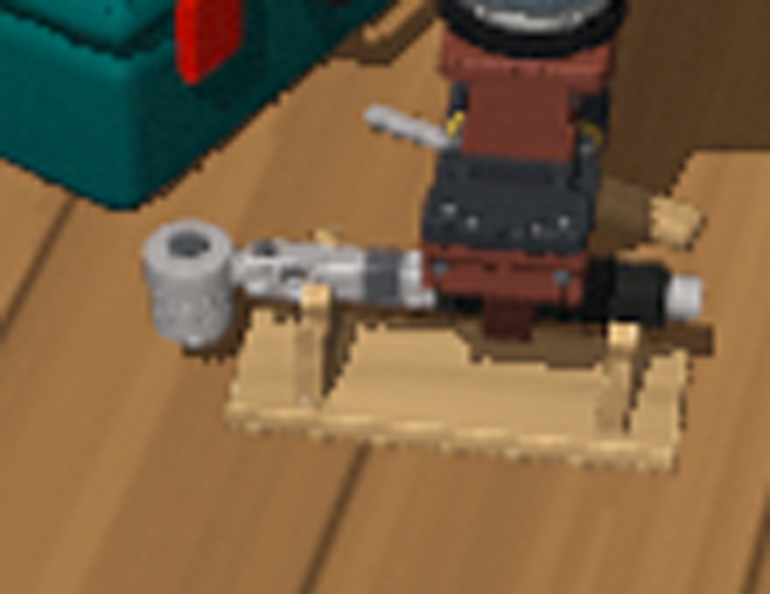

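Call:
move_arm:
  increments: [255,-0.3,0,1,0,255,-0.4,0,2,0,255,-0.5,0,3,0,255,-0.5,0,3,0]

```text
t: 30.5
ee_pos: [504.1, -295.2, 53.0]
orientation: [-3.135, -0.201, 0.015]
ft_force: [-3.5, -0.3, 2.7]
width: 23.9
```

```bash
python3 tq.py;python3 look.py 30 >/dev/null
python3 - <<'E'
from fitp import *
g=cv2.cvtColor(im['frame'],cv2.COLOR_RGB2GRAY).astype(float)
print([(i,int(g[i,326]-g[i-1,326])) for i in range(1,255) if abs(g[i,326]-g[i-1,326])>20])
fit([None,50,None,149,184.5,218])
E
```

```text
t 30.5 p [ 504.12 -295.16   52.99] yaw 7.32 org [ 627.65 -279.27   36.8 ] Ftool [-3.5  -0.15 -2.69] M [-0.01   0.184 -0.008] Mscrew -1.52 Mpin -0.021 w 23.9 q6 0.9
[(17, -24), (18, -41), (19, -21), (20, 33), (21, 49), (38, -33), (39, -33), (60, 42), (61, 51), (150, -38), (151, -29), (185, 26), (186, 38), (187, 21), (218, -31), (219, -54), (220, -44)]
x0,z0 [ 16.9 -17.6] pitchdeg -0.24 res [ 0. -0.  0. -0.] mouth tool [141.8   0.   15.9] world [ 644.6 -277.1   35.7]
```

Call:
move_arm:
  increments: [255,0,0,-1.5,0,255,2,0,-2,0,255,4,0,-2,0,255,4,0,0,0,255,4,0,1,0,255,4,0,1,0]

```text
t: 31.35
ee_pos: [508.5, -294.8, 52.8]
orientation: [-3.135, -0.201, 0.014]
ft_force: [-1.7, 2.6, 3.7]
width: 23.8
```

```bash
python3 tq.py;python3 look.py 31 >/dev/null
python3 - <<'E'
from fitp import *
g=cv2.cvtColor(im['frame'],cv2.COLOR_RGB2GRAY).astype(float)
print([(i,int(g[i,326]-g[i-1,326])) for i in range(1,255) if abs(g[i,326]-g[i-1,326])>20])
E
```

```text
t 31.35 p [ 508.5  -294.76   52.77] yaw 7.32 org [ 632.05 -278.88   36.7 ] Ftool [-1.36 -2.8  -3.66] M [0.382 0.043 0.14 ] Mscrew -0.752 Mpin -0.115 w 23.8 q6 0.91
[(17, -31), (18, -41), (20, 37), (21, 51), (38, -34), (39, -34), (60, 41), (61, 24), (150, -36), (151, -30), (185, 26), (186, 38), (218, -31), (219, -52), (220, -47)]
```

View pics/wrist31.png

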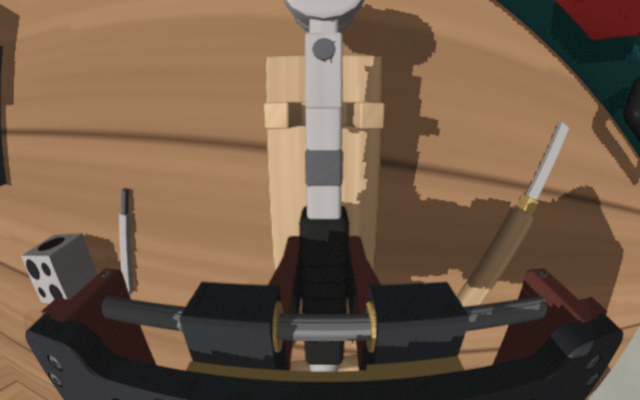

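Run:
```python
import cv2,numpy as np
a=[]
for n in (4,30,31):
    i=cv2.imread(f'pics/wrist{n}.png');r=148 if n==4 else (107 if n==30 else 113)
    a.append(cv2.resize(i[r-30:r+30,262:388],None,fx=2.1*2,fy=4.2))
cv2.imwrite('pics/cmp5.png',np.vstack(a)[:, :])
```

```text
(no output)
```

View pics/cmp5.png

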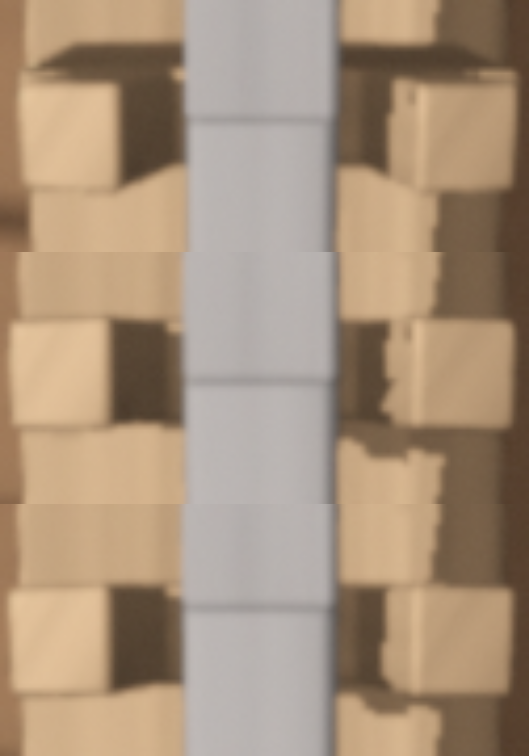

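Call:
move_arm:
  increments: [255,-1,-0.3,-0.5,0,255,-2.2,-0.4,-0.5,0,255,-2.2,-0.4,0,0,120,-2.2,-0.4,0,0,100,-2.2,-0.4,0,0,60,-2.2,-0.4,0,0,0,-2.2,-0.4,0,0,0,-2.2,-0.4,0,0]

```text
t: 32.45
ee_pos: [506.3, -294.6, 52.8]
orientation: [-3.135, -0.201, 0.014]
ft_force: [-0.6, 0.1, -0.1]
width: 70.0
```

```bash
python3 tq.py;python3 look.py 32 >/dev/null
```

```text
t 32.45 p [ 506.27 -294.59   52.77] yaw 7.33 org [ 629.82 -278.7    36.7 ] Ftool [-0.61 -0.18  0.1 ] M [-0.03   0.059  0.027] Mscrew -0.255 Mpin 0.01 w 70.0 q6 0.9
```

View pics/wrist32.png

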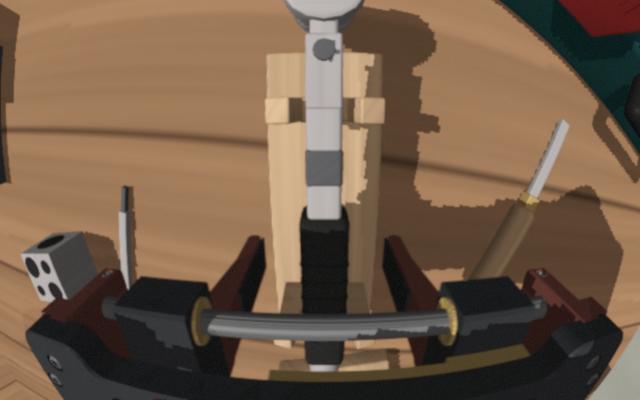

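Released; the wrench sits steady in both saddles. Rising straight up.

Call:
move_arm:
  increments: [0,0,0,-10,0,0,0,0,-35,0,0,0,0,-80,0,0,0,0,-130,0,0,0,0,-170,0,0,0,0,-170,0,0,0,0,-170,0]

```text
t: 33.38
ee_pos: [507.2, -294.2, 222.5]
orientation: [-3.135, -0.2, 0.014]
ft_force: [0.6, 0.3, -0.7]
width: 87.8
```

```bash
python3 look.py 33;python3 - <<'E'
from h import *
for n in ['scene','side']:
    m=ctrl.get_image(n);save(m,n+'33')
    u,v=map(int,proj(m,[560,-285,60]));U,V=map(int,proj(m,[580,148,60]))
    c=cv2.cvtColor(m['frame'],cv2.COLOR_RGB2BGR)
    cv2.imwrite(f'pics/z33{n}.png',np.hstack([cv2.resize(c[y-45:y+45,x-55:x+45],None,fx=3.9,fy=3.9,interpolation=cv2.INTER_CUBIC) for x,y in ((u,v),(U,V))]))
E
```

```text
{'t': np.float64(33.375), 'qpos': array([-0.543,  0.371,  1.712, -0.006,  1.066,  0.902]), 'ee_pos': array([ 507.223, -294.237,  222.489]), 'orientation': array([-3.135, -0.2  ,  0.014]), 'ft_force': array([ 0.649,  0.314, -0.679]), 'moment': array([ 0.026,  0.056, -0.003]), 'width': np.float64(87.819)}
yaw 7.318249351360583 tilt 0.5178206565754302 origin [ 630.77 -278.36  206.37]
headtop (np.float64(324.5133823221504), np.float64(12.19288089468904))
pin (np.float64(324.56244266009446), np.float64(88.6210019663327))
```

View pics/wrist33.png

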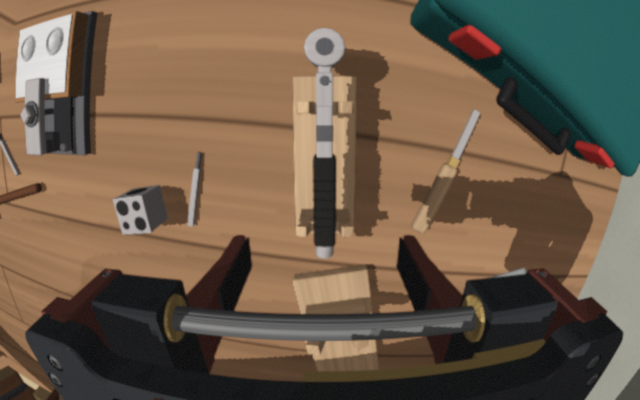

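View pics/z33scene.png

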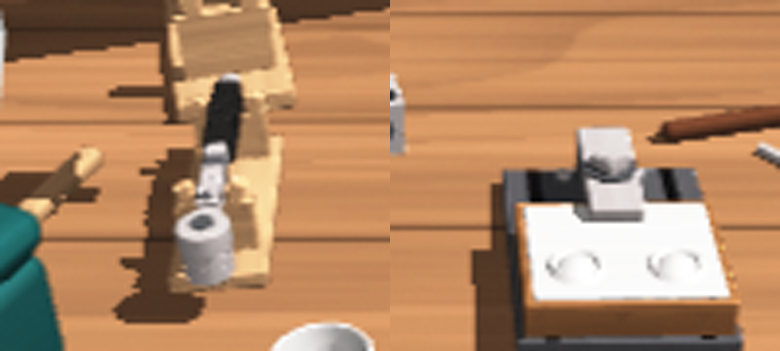

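View pics/z33side.png

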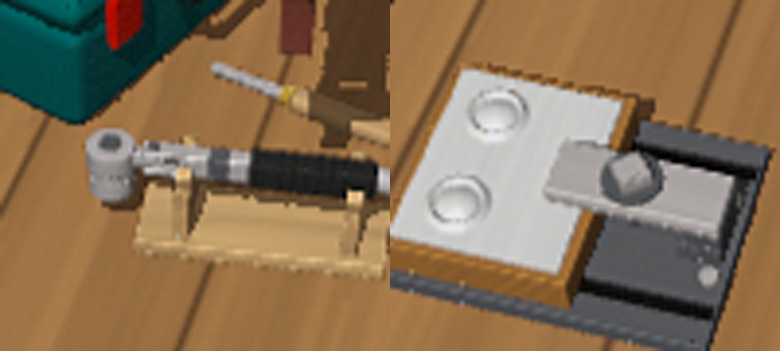

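View pics/side33.png

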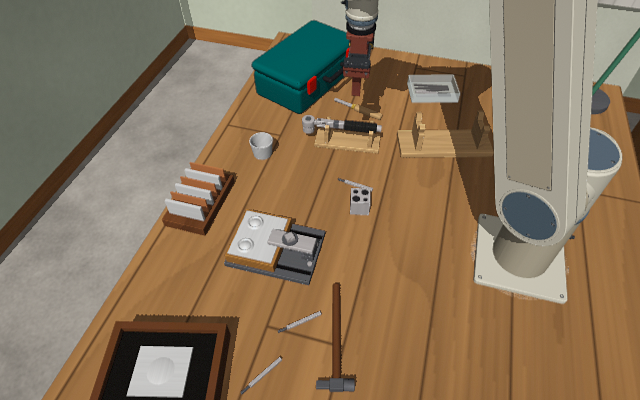

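Run:
```python
from h import *
o=obs();im=ctrl.get_image('wrist')
print(onz(im,324,46,80,o).round(1),onz(im,325,256,70,o).round(1))
ctrl.close_job()
```

```text
[ 646.6 -275.6   80. ] [ 424.  -305.2   70. ]
the job is handed in; nothing more can be done
```

The screw is tight and the wrench is back in the smaller rest. I handed the job in at about 33 s of the 58 s allowed.

- **Tightening:** The socket went down onto the washer, tilted about 2° because the head pitched up in the grip on the way down. I turned the wrench about 40° clockwise at roughly 0.4 N·m until the screw came hard. The torque at the hinge pin then levelled off at about 1.2 N·m, and the wrist image showed the hinge about 6° over. That is well short of the end stop. I then eased off to about zero torque, with the hinge straight again.
- **What went wrong:** On lift-off the socket stuck on the screw head. The wrench pitched about 20° head-down and slid about 24 mm forward in the grip. The first try at the rest jammed on the front saddle with about 17 N sideways, so I lifted it and set it down again further forward.
- **Last checks:** The wrench lies level in both saddles, with its head within about 2 mm of where it started. In the pictures the screw stands at its new angle, and the pewter plate, the strap and the other tools look undisturbed. The gripper is open and well clear.
- **Not checked:** I did not measure the screw's angle after lift-off, so I only have the pictures to say the sticking socket left it in place.

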